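Tip a firebrick sample onto the microscope base plate and slide it home

TASK

Stand the firebrick sample squarely up against the front edge of the microscope's base plate, in line with the white disc, and with its foot against that edge push its top over, letting it down gently all the way (never dropped) so that it lies on the plate with the cracked face up. Then slide it along the plate until its end butts squarely against the black fence, centred over the disc, and leave it there. The brick is soft: bring it up to the plate and fence by feel and do not ram it; disturb nothing else.

Things in the scene. Friction and masses are not known exactly. Their poses are not given: they have to be found in the camera images.
- brick_mid (a point): centre of the firebrick sample: a soft, buff, plain-faced firebrick, 58 wide (its x), 90 deep (its y), 170 tall (its z), 0.55 kg (varies by a quarter), standing free on its small end on the bench, so its centre is 85 above its foot. A dark crack runs down its -y face, the one turned away from the microscope; the +y face is turned to the base plate
- brick_foot (a point): middle of the brick's lower edge on its +y face: from the brick's centre, 45 in +y and 85 in -z (axes as the brick's)
- stand: the microscope's base plate, fixed with the boom stand behind it. Origin: middle of the plate's front edge, at bench height; y runs along the plate from its front edge to its back, x along the front edge, z up. The grey plate is 260 wide (x -130 to 130), 320 deep (y 0 to 320), 20 thick: its top is at z 20 and its front edge a square 20 step up from the bench
- disc (a point): centre of the white round disc (100 across, flush) in the base plate, the viewing spot: stand x 0, y 160, at the plate's top. The microscope's head is drawn back on its boom behind the fence: the lens, 92 across, at y 400, 300 above the bench; eyepieces from y 230, above 500; pole at y 580
- fence (a point): middle of the fence's working face, at the plate's top: stand x 0, y 245; axes as the stand's. The fence is a fixed black rail across the plate, 160 long (along x), 12 thick, 30 high; its face looks to the front edge (-y). With the brick's end against it the brick's centre is 85 before it, over the disc
- cube_sample: a red-brown brick cube sample standing on the bench, 58 x 58 x 80 high; not to be moved. Origin under its centre
- lens_cap: a black round lens cap, 52 across, 12 high, lying on the base plate near its front corner on the robot's side; its near rim is 72 from the plate's middle line; not to be moved. Origin under its centre
- spare_objective: a dark metal spare objective, 62 across, 54 high, on the base plate's back corner on the robot's side, behind the fence; not to be moved. Origin under its centre
- jar: an amber sample jar with a white cap, 60 across, 85 high, on the bench on the far side of the plate; not to be moved. Origin under its centre
- blower: a red rubber dust blower with a black nozzle, 62 across, 112 high, on the bench beyond the plate's front corner; not to be moved. Origin under its centre
- petri_dish: a clear covered Petri dish, 94 across, 17 high; not to be moved. Origin under its centre
- mouse: a cream computer mouse, 58 x 100 x 29 high; not to be moved. Origin under its centre

How it is judged (in metres and radians):
On the way, in this order (a step that is already met when the one before it is completed fails the run):
1. the brick stands upright on the bench, its +y foot edge within 5 mm of the plate's front edge, square to it within 0.07 rad and within 15 mm of the plate's middle line (angle between brick_mid's own z axis and vertical below 0.1 rad and y of brick_foot in the frame of stand between -0.005 and 0.005 m and x of brick_foot in the frame of stand between -0.015 and 0.015 m and height (world z) of brick_foot below 0.005 m and angle between the x axis of brick_mid and the x axis of stand, either way round below 0.07 rad), for 0.2 s.
2. the brick leans 0.6 to 1.0 rad over the plate, its foot edge still low against the step (at most 45 mm out from the front edge and under 30 mm high) (angle between brick_mid's own z axis and vertical between 0.6 and 1 rad and angle between brick_mid's own y axis and vertical above 2 rad and y of brick_foot in the frame of stand between -0.045 and 0.01 m and height (world z) of brick_foot below 0.03 m), for 0.1 s.
3. the brick lies flat on the plate with the cracked face up, its foot end still near the front edge (angle between brick_mid's own y axis and vertical above 3.08 rad and z of brick_mid in the frame of stand between 0.06 and 0.07 m and y of brick_mid in the frame of stand between 0.03 and 0.12 m), for 0.1 s.
At the end, for the whole second after the job is handed in: the brick rests flat on the base plate, cracked face up, its end within 4 mm of the fence, square to it within 0.07 rad, its centre within 15 mm of the plate's middle line (so over the disc), at rest and let go (angle between brick_mid's own y axis and vertical above 3.08 rad and z of brick_mid in the frame of stand between 0.06 and 0.07 m and x of brick_mid in the frame of stand between -0.015 and 0.015 m and y of brick_mid in the frame of fence above -0.089 m and angle between the z axis of brick_mid and the y axis of stand, either way round below 0.07 rad and linear speed of brick below 0.01 m/s); the robot touches nothing.
It fails at once if the brick is dropped or let fall (turning faster than 4 rad/s) (angular speed of brick above 4 rad/s).
It fails at once if the brick is rammed or pressed against the microscope with more than 50 N (contact force between brick and stand above 50 N).
It fails at once if one of the bystanders is moved more than 15 mm (distance of any of cube_sample, lens_cap, spare_objective, jar, blower, petri_dish, mouse from where it was at the start of the episode above 0.015 m).
It also fails if it takes over 70 s, if anything falls off the work surface, if the arm or the gripper's body presses on something with over 40 N, if the wrist force passes 120 N, or if a joint passes its speed limit or range.

ROBOT

A 6-joint arm with a two-finger parallel gripper is mounted at the origin on the work surface. World frame = base frame: x ahead of the robot, y to its left, z up, the work surface at z = 0. Lengths are in mm, angles in rad, forces in N, time in s.
With the tool pointing down it reaches from about 350 to 775 mm from the base axis. Payload 5.5 kg.
Tool frame: the origin (TCP) lies at the very end of the fingers, on their centre line; the grasp point (between the pads) lies 19 mm behind it; z points along the fingers, y is the direction in which the jaws open and shut (so a half turn about z gives the same grasp; the last joint's range is limited). The gripper opens to 85 mm and grips with 20 to 120 N. Pads are 22 mm wide; open, the fingers measure 114 mm over their backs; the gripper's body (76 mm by 85 mm) begins 54 mm behind the grasp point. The pads swing forward as they close: fully open they stand 13 mm farther back than shut.
Start: joints at [-1.456, 0.313, 0.046, 1.304, 0, 1.431], TCP at [144.923, -556.482, 205.923] pointing down, gripper open.
Joint ranges: [-2.76, 2.76], [-0.86, 1.69], [-1.03, 1.26], [-2.2, 2.34], [-1.47, 1.5], [-3.14, 3.14]. Speed limits (rad/s): [2.57, 2.57, 3.14, 3.14, 3.14, 3.14].

INTERFACE

Orientations are given as a 3x3 rotation matrix whose columns are the frame's x, y, z axes.
In Python, from plant import observe, imaging, workorder gives the robot as it stands. The module is installed in compiled form; this text tells all that it offers.
- The arm moves only by the tool move_arm, never from a script. Its argument "series" is text: rows parted by semicolons, each of 6 numbers parted by spaces: the shift along the tool's x, y, z in units of 40 mm (1.0 is 40 mm), then the turn, a rotation vector about the tool's x, y, z in units of 5 degrees (1.0 is 5 degrees). A call has 1 to 20 rows; each row shifts and turns the pose as measured when the row begins, along the tool's axes as they then stand; what a row does not reach is not made up. A row lasts 1/12 s, in which the tool goes at most 41.7 mm and 7.16 degrees, less where a joint would pass 70% of its speed; a pose out of reach is approached as far as the arm can. A call is refused whole if a number of a shift passes 1 or a number of a turn 1, either way. A call with a gripper value outside its range is refused whole. "jaw" is the closure, from -1 (fully open) to 1 (shut), so that 0 is half open, set as the call begins (left out, the last holds). The fingers move at their own pace and stop on an object; "newtons" is the grip in N (left out, the last holds). Time passes only in rows, so rows that do not move let the fingers close. It gives the time, the measured TCP pose, the force and the opening at its end, in the units of the state.
- observe(): the state, without advancing time (a new reading comes with each control period).
- imaging.read_camera(name): name is "scene" or "top" or "wrist"; returns a dict with "img" (420x560x3 uint8, red, green, blue), "depth" (420x560 float32, mm along the optical axis (not along the pixel's ray), 0 where there is no reading), "intrinsics" (3x3 intrinsics, pixels), "rvec" (rotation vector, rad) and "tvec" (3), from world to camera coordinates, as OpenCV has them; the wrist camera has in their place "mount" (4x4, takes a point from camera to tool coordinates, whose origin is the TCP and whose axes are the flange's). Camera axes: x right, y down, z forward; pixel columns grow to the right and rows downward; lengths in mm; the calibration is good to about 2 mm. A picture is of the moment at which its call begins: read the wrist's pose just before it.
- workorder.close_job(): hands the job in, once; it reports no verdict.
The state is a dict: "time": time; "joint_pos": joint angles; "joint_vel": joint speeds; "joint_torque": joint torques, N m; "eef_pos": TCP position; "tcp_rot": TCP orientation; "force": force on the tool from outside, world axes, zero at the start; "ft_torque": the same for the moment, N m; "finger_gap": opening from 0.0 (shut) to 1.0 (fully open).
Only numpy, scipy, OpenCV 4.12 (cv2) and the standard library are available. Lean on these libraries where they do the work, as an engineer would, in place of code of your own. Each camera call takes 0.05 s, during which the arm holds its last target.

## Working session

There is one attempt and no reset: what is moved stays moved. The work goes in short steps, Python scripts to look and compute and a tool call to move; the robot and the scene stay as the last step left them, time stands still between calls to the robot, and variables do not carry over. Pictures are saved under pics/ and viewed, and the job is handed in when it is done.

Besides the shell and the picture viewer there is one more tool, called after "Request:" as name(argument=value, ...) on one line, values as JSON. move_arm: Moves the arm, as the interface text tells. Its arguments: {"type":"object","properties":{"series":{"type":"string"},"jaw":{"type":"number"},"newtons":{"type":"number"}},"required":["series"]}

```bash
ls; mkdir -p pics; cat > h.py <<'E'
import numpy as np, cv2
from plant import observe, imaging, workorder
def cam(n):
    c=imaging.read_camera(n); return c
def save(n,f):
    c=cam(n); cv2.imwrite('pics/'+f,cv2.cvtColor(c['img'],cv2.COLOR_RGB2BGR)); np.savez('pics/'+f[:-4]+'.npz',**c); return c
def world(c,u,v,z=None,d=None):
    K=c['intrinsics'];R=cv2.Rodrigues(np.array(c['rvec'],float))[0];t=np.array(c['tvec'],float).reshape(3)
    r=np.linalg.inv(K)@np.array([u,v,1.]); o=-R.T@t; w=R.T@r
    if z is not None: return o+w*(z-o[2])/w[2]
    if d is None: d=c['depth'][int(round(v)),int(round(u))]
    return o+w*d
def proj(c,p):
    return cv2.projectPoints(np.array(p,float).reshape(-1,3),np.array(c['rvec'],float),np.array(c['tvec'],float),c['intrinsics'],None)[0].reshape(-1,2)
def st():
    s=observe(); print('t',round(s['time'],2),'p',np.round(s['eef_pos'],1),'F',np.round(s['force'],1),'gap',round(s['finger_gap'],3)); print(np.round(s['tcp_rot'],3), np.round(s['joint_pos'],3)); return s
E
python3 - <<'E'
from h import *
st()
for n in ('scene','top','wrist'): save(n,n+'0.png')
E
```

```text
pics
t 0.0 p [ 144.8 -555.9  205. ] F [ 1.   0.9 -0.1] gap 0.997
[[ 0.968  0.252 -0.   ]
 [ 0.252 -0.968  0.002]
 [ 0.    -0.002 -1.   ]] [-1.456  0.314  0.045  1.304 -0.     1.431]
```

View pics/scene0.png

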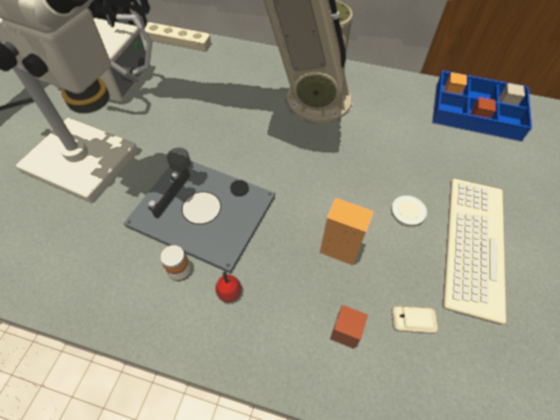

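View pics/top0.png

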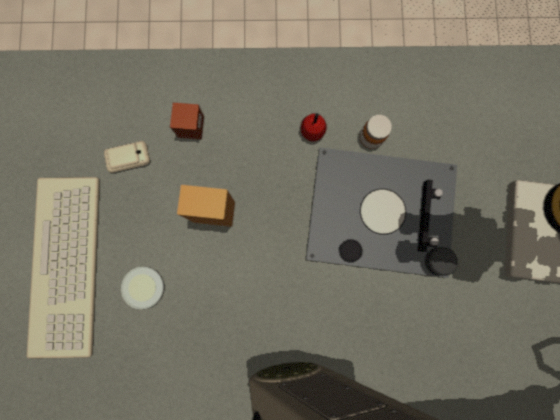

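View pics/wrist0.png

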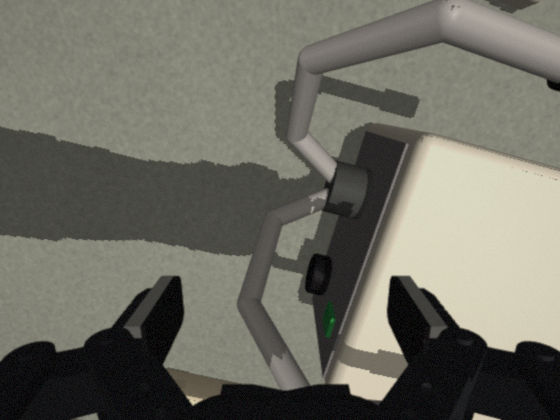

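The top view shows the brick's top at about (204,203), the plate with corners near (319,150), (456,165), (454,276) and (307,262), the disc at (383,211), the fence at about x=425, the cap at (350,250) and the dish at (142,287). Next I'll measure these using depth.

```bash
python3 - <<'E'
from h import *
C=dict(np.load('pics/top0.npz')); 
def cloud(C):
    v,u=np.mgrid[0:420,0:560]; K=C['intrinsics'];R=cv2.Rodrigues(C['rvec'].astype(float))[0];t=C['tvec'].astype(float).reshape(3)
    r=np.stack([u,v,np.ones_like(u)],-1)@np.linalg.inv(K).T*C['depth'][...,None]
    return (r-t)@R
P=cloud(C); z=P[...,2]
print('cam',-cv2.Rodrigues(C['rvec'])[0].T@C['tvec'].reshape(3))
def rect(m,name):
    n,l,s,c=cv2.connectedComponentsWithStats(m.astype(np.uint8))
    for i in range(1,n):
        if s[i,4]>150:
            q=P[l==i]; r=cv2.minAreaRect(q[:,:2].astype(np.float32))
            print(name,'pix',np.round(c[i]),'n',s[i,4],'z',np.round(np.median(q[:,2]),1),'ctr',np.round(r[0],1),'size',np.round(r[1],1),'ang',round(r[2],2))
            if s[i,4]>800: print(np.round(cv2.boxPoints(r),1).tolist())
rect((abs(z-170)<8),'h170')
rect((abs(z-80)<6),'h80')
rect((abs(z-20)<5),'h20')
rect((abs(z-50)<4),'h50')
img=C['img'].astype(int)
rect((img.min(-1)>150)&(abs(z-20)<6),'disc')
for n,(u,v) in dict(fl=(319,150),bl=(456,165),br=(454,276),fr=(307,262),disc=(383,211)).items(): print(n,np.round(world(C,u,v,z=20),1),np.round(P[v,u],1))
for n,(u,v) in dict(dish=(142,287),cap=(350,250),cube=(185,117),mouse=(127,156)).items(): print(n,np.round(P[v,u],1))
E
cat >> h.py <<'E'
def crop(f,x0,y0,x1,y1,s,out):
    i=cv2.imread('pics/'+f)[y0:y1,x0:x1]; cv2.imwrite('pics/'+out,cv2.resize(i,None,fx=s,fy=s,interpolation=cv2.INTER_CUBIC))
E
python3 -c "
from h import *
crop('top0.png',290,130,480,290,4,'c1.png')
crop('top0.png',160,170,250,240,8,'c2.png')"
```

```text
cam [ 422.78612924   43.11336672 1008.21466207]
h170 pix [202. 202.] n 1417 z 170.0 ctr [546.2 186.4] size [90.6 58.3] ang 83.19
[[511.8999938964844, 144.89999389648438], [569.7999877929688, 137.89999389648438], [580.5, 227.89999389648438], [522.5999755859375, 234.8000030517578]]
h80 pix [184. 116.] n 696 z 80.3 ctr [750.  242.6] size [59. 59.] ang 84.85
h80 pix [378. 127.] n 355 z 84.2 ctr [ 719.4 -183.5] size [50.7 52.2] ang 86.82
h20 pix [131. 157.] n 365 z 20.4 ctr [676.1 387.6] size [56.4 98.7] ang 13.49
h20 pix [378. 209.] n 13984 z 20.0 ctr [ 540.5 -198.9] size [321.3 260.7] ang 81.79
[[388.5, -339.29998779296875], [646.5999755859375, -376.5], [692.4000244140625, -58.5], [434.3999938964844, -21.299999237060547]]
h20 pix [ 62. 269.] n 9994 z 19.9 ctr [430.9 519.6] size [140.7 398.4] ang 89.84
[[231.5, 449.70001220703125], [629.9000244140625, 448.70001220703125], [630.2999877929688, 589.4000244140625], [231.8000030517578, 590.4000244140625]]
h20 pix [510. 230.] n 217 z 20.1 ctr [ 497.9 -485.2] size [  7.6 216.3] ang 82.9
h20 pix [141. 287.] n 1248 z 17.5 ctr [378.4 343.4] size [
[... 337 characters left out ...]
[[478.6000061035156, -217.0], [564.5, -258.5], [603.9000244140625, -176.8000030517578], [518.0999755859375, -135.39999389648438]]
disc pix [142. 287.] n 1194 z 17.3 ctr [378.2 343. ] size [86.9 85.3] ang 89.13
[[334.8999938964844, 300.20001220703125], [420.20001220703125, 298.8999938964844], [421.5, 385.79998779296875], [336.20001220703125, 387.1000061035156]]
fl [684.7 -58.7  20. ] [684.3 -58.5  21.6]
bl [ 644.8 -374.    20. ] [ 644.8 -374.    20. ]
br [ 392.3 -351.7   20. ] [ 391.7 -359.4    0.8]
fr [428.3 -24.7  20. ] [428.4 -25.9   2.6]
disc [ 540.5 -200.2   20. ] [ 540.2 -199.6   22.5]
dish [379.2 341.8  18.3]
cap [ 453.2 -120.3   29.1]
cube [747.1 239.2  80.1]
mouse [673.5 379.7  32.1]
```

View pics/c1.png

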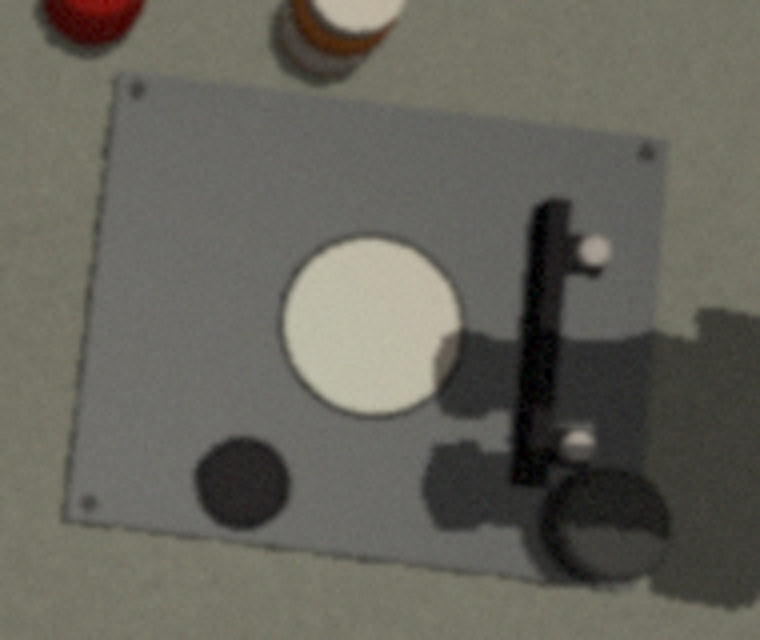

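View pics/c2.png

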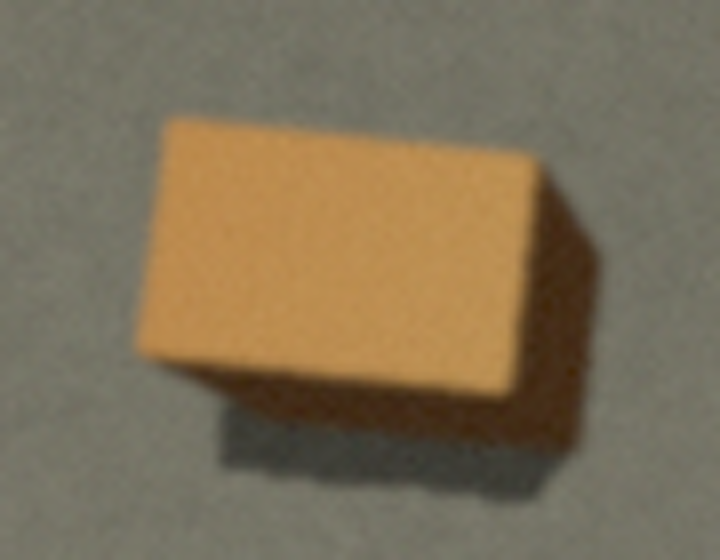

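```bash
cat >> h.py <<'E'
from scipy.spatial.transform import Rotation as Ro
# stand frame (front edge middle), world
SY=np.array([-0.1426,-0.9898,0.]);SX=np.array([-0.9898,0.1426,0.]);SO=np.array([563.4,-40.2,0.])
def s2w(x,y,z): return SO+x*SX+y*SY+np.array([0,0,z])
def w2s(p): d=np.asarray(p,float)-SO; return np.array([d@SX,d@SY,d[2]])
def toolR(tilt,yaw=0):  # jaw along -SX; tilt (deg): tool tail leaned toward stand -y
    a=np.radians(tilt); z=np.sin(a)*SY+np.array([0,0,-np.cos(a)]); y=-SX; x=np.cross(y,z)
    return Ro.from_euler('z',yaw).as_matrix()@np.stack([x,y,z],1)
def delta(p,R):
    s=observe(); Rc=np.array(s['tcp_rot']); 
    d=Rc.T@(np.asarray(p)-s['eef_pos'])/40; r=np.degrees(Ro.from_matrix(Rc.T@R).as_rotvec())/5
    print('shift units',np.round(d,2),'turn units',np.round(r,2)); return d,r
E
python3 - <<'E'
from h import *
C=dict(np.load('pics/wrist0.npz')); print(np.round(C['mount'],2))
print(np.round(toolR(45),3))
delta([340,-200,320],toolR(0))
S=dict(np.load('pics/scene0.npz')); print(-cv2.Rodrigues(S['rvec'])[0].T@S['tvec'].reshape(3))
# disc check with ellipse of edge
T=dict(np.load('pics/top0.npz'));
for y in (0,160,245): print(y, proj(T,s2w(0,y,20)))
print(w2s([541.3-.7,-199.6,20]), w2s([546.2,186.4,0]))
E
```

```text
[[  -0.     -0.96   -0.3    74.27]
 [   1.     -0.     -0.     -0.19]
 [   0.     -0.3     0.96 -168.54]
 [   0.      0.      0.      1.  ]]
[[ 0.101  0.99  -0.101]
 [ 0.7   -0.143 -0.7  ]
 [-0.707  0.    -0.707]]
shift units [ 6.96 -7.39 -2.86] turn units [-1.000e-02 -1.000e-02 -1.344e+01]
[1035.62782812  158.71058886  884.53768311]
0 [[312.35690725 202.02310733]]
160 [[382.27934744 210.9549355 ]]
245 [[419.52043404 215.71207764]]
[ -0.163  161.0254  20.    ] [  49.33772 -221.83596    0.     ]
```

Request:
move_arm(series="0 0 -1 0 0 0;0 0 -1 0 0 0;0.2 -0.2 -0.9 0 0 0;0.6 -0.65 0 0 0 0;0.7 -0.7 0 0 0 0;0.7 -0.7 0 0 0 0;0.7 -0.7 0 0 0 0;0.7 -0.7 0 0 0 0;0.7 -0.7 0 0 0 0;0.7 -0.7 0 0 0 0;0.7 -0.7 0 0 0 0;0.7 -0.7 0 0 0 0;0.7 -0.7 0 0 0 0")

```text
time: 1.23
eef_pos: [351.4, -197.6, 322.5]
tcp_rot: [[0.972, 0.236, -0.0], [0.236, -0.972, 0.015], [0.003, -0.014, -1.0]]
force: [1.5, 0.8, 0.3]
finger_gap: 1.001
```

```bash
python3 - <<'E'
from h import *
st(); delta([520,150,330],toolR(0))
E
```

```text
t 1.23 p [ 351.4 -197.6  322.5] F [1.5 0.8 0.3] gap 1.001
[[ 0.972  0.236 -0.   ]
 [ 0.236 -0.972  0.015]
 [ 0.003 -0.014 -1.   ]] [-0.721 -0.024 -0.069  1.536  0.011  2.182]
shift units [ 6.15 -7.45 -0.06] turn units [ -0.12  -0.13 -13.63]
```

Request:
move_arm(series="0.6 -0.75 0 0 0 0;0.6 -0.75 0 0 0 0;0.6 -0.75 0 0 0 0;0.6 -0.75 0 0 0 0;0.6 -0.75 0 0 0 0;0.6 -0.75 0 0 0 0;0.6 -0.75 0 0 0 0;0.6 -0.75 0 0 0 0;0.6 -0.75 0 0 0 0;0.6 -0.7 0 0 0 0")

```text
time: 2.07
eef_pos: [517.0, 169.6, 327.0]
tcp_rot: [[0.971, 0.238, 0.001], [0.238, -0.971, 0.014], [0.004, -0.013, -1.0]]
force: [0.3, -1.3, -0.2]
finger_gap: 0.998
```

Request:
move_arm(series="0 0 0 0 0 -1;0 0 0 0 0 -1;0 0 0 0 0 -1;0 0 0 0 0 -1;0 0 0 0 0 -1;0 0 0 0 0 -1;0 0 0 0 0 -1;0 0 0 0 0 -1;0 0 0 0 0 -1;0 0 0 0 0 -1;0 0 0 0 0 -1;0 0 0 0 0 -1;0 0 0 0 0 -1")

```text
time: 3.15
eef_pos: [517.2, 180.1, 318.1]
tcp_rot: [[0.127, 0.992, -0.014], [0.992, -0.127, 0.013], [0.011, -0.015, -1.0]]
force: [-0.4, -0.2, 0.7]
finger_gap: 1.002
```

```bash
python3 - <<'E'
from h import *
st(); 
B=np.array([546.2,186.4,85]);
bx=Ro.from_euler('z',0.0244).apply(SX);by=Ro.from_euler('z',0.0244).apply(SY)
R=toolR(45,0.0244)
g=B-15*by+np.array([0,0,54]); tcp=g+19*R[:,2]; pre=tcp-110*R[:,2]
print(tcp,pre); delta(pre,R)
E
```

```text
t 3.15 p [517.2 180.1 318.1] F [-0.4 -0.2  0.7] gap 1.002
[[ 0.127  0.992 -0.014]
 [ 0.992 -0.127  0.013]
 [ 0.011 -0.015 -1.   ]] [0.179 0.266 0.253 1.57  0.015 1.878]
[546.3853064  187.95399205 125.56497116] [555.59535188 265.19005747 203.34671709]
shift units [2.2  0.73 2.88] turn units [-0.2  -9.13 -0.03]
```

Request:
move_arm(series="0.7 0.25 0 0 0 0;0.7 0.25 0 0 0 0;0.7 0.25 0 0 0 0;0 0 0 0 -1 0;0 0 0 0 -1 0;0 0 0 0 -1 0;0 0 0 0 -1 0;0 0 0 0 -1 0;0 0 0 0 -1 0;0 0 0 0 -1 0;0 0 0 0 -1 0;0 0 0 0 -1 0")

```text
time: 4.15
eef_pos: [575.0, 254.9, 291.7]
tcp_rot: [[0.087, 0.995, -0.058], [0.715, -0.103, -0.691], [-0.693, 0.018, -0.72]]
force: [0.1, 0.9, -0.3]
finger_gap: 1.002
```

```bash
python3 - <<'E'
from h import *
st(); 
B=np.array([546.2,186.4,85]);
by=Ro.from_euler('z',0.0244).apply(SY)
R=toolR(45,0.0244)
g=B-15*by+np.array([0,0,54]); tcp=g+19*R[:,2]; pre=tcp-110*R[:,2]
delta(pre,R)
save('scene','s1.png')
E
```

```text
t 4.15 p [575.  254.9 291.7] F [ 0.1  0.9 -0.3] gap 1.002
[[ 0.087  0.995 -0.058]
 [ 0.715 -0.103 -0.691]
 [-0.693  0.018 -0.72 ]] [ 0.575  1.03   1.26   2.333 -0.58   2.419]
shift units [ 1.67 -0.55  1.44] turn units [ 0.27 -0.22 -0.02]
```

View pics/s1.png

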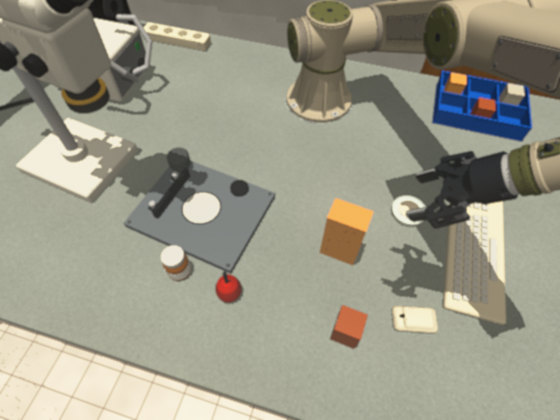

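The brick still stands untouched at (347,230). The 45° tool tilt has put J3 and J4 near their limits, so I'll use about 20° and let the brick turn in the grip while it leans on the plate's edge.

Request:
move_arm(series="0 0 0 0 1 0;0 0 0 0 1 0;0 0 0 0 1 0;0 0 0 0 1 0;0 0 0 0.25 0.8 0")

```text
time: 4.62
eef_pos: [574.4, 262.7, 259.8]
tcp_rot: [[0.078, 0.994, -0.076], [0.932, -0.1, -0.347], [-0.353, -0.044, -0.935]]
force: [0.3, -0.2, 0.6]
finger_gap: 1.001
```

```bash
cat >> h.py <<'E'
def grasp(B,yaw,tilt,gy,gz):
    by=Ro.from_euler('z',yaw).apply(SY); R=toolR(tilt,yaw); return np.asarray(B)+gy*by+np.array([0,0,gz])+19*R[:,2],R
E
python3 - <<'E'
from h import *
st(); 
p,R=grasp([546.2,186.4,85],.0244,20,-15,58)
print(p); delta(p-90*R[:,2],R)
E
```

```text
t 4.62 p [574.4 262.7 259.8] F [ 0.3 -0.2  0.6] gap 1.001
[[ 0.078  0.994 -0.076]
 [ 0.932 -0.1   -0.347]
 [-0.353 -0.044 -0.935]] [ 0.447  0.682  0.705  1.824 -0.284  2.143]
[547.20666655 194.84197389 125.14584021]
shift units [-0.47 -0.44  1.54] turn units [-0.4   0.14  0.38]
```

Request:
move_arm(series="-0.2 -0.2 0.5 -0.4 0.1 0.4;-0.27 -0.24 0.5 0 0 0;0 0 0.5 0 0 0;0 0 0 0 0 0")

```text
time: 4.95
eef_pos: [554.3, 222.8, 217.5]
tcp_rot: [[0.124, 0.992, -0.031], [0.936, -0.127, -0.329], [-0.33, 0.012, -0.944]]
force: [-0.1, 0.2, -0.7]
finger_gap: 1.004
```

```bash
python3 - <<'E'
from h import *
s=st(); 
p,R=grasp([546.2,186.4,85],.0244,20,-15,58)
delta(p-90*R[:,2],R);delta(p,R)
save('wrist','w1.png')
T=save('top','t1.png')
E
```

```text
t 4.95 p [554.3 222.8 217.5] F [-0.1  0.2 -0.7] gap 1.004
[[ 0.124  0.992 -0.031]
 [ 0.936 -0.127 -0.329]
 [-0.33   0.012 -0.944]] [ 0.406  0.524  0.343  1.556 -0.294  2.132]
shift units [ 0.11 -0.1   0.16] turn units [ 0.09 -0.14 -0.14]
shift units [ 0.09 -0.11  2.41] turn units [ 0.09 -0.14 -0.14]
```

View pics/w1.png

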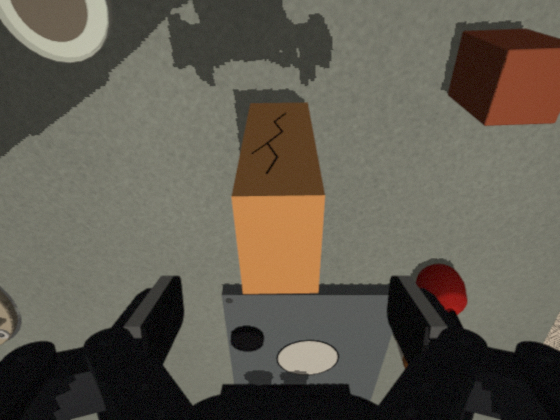

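View pics/t1.png

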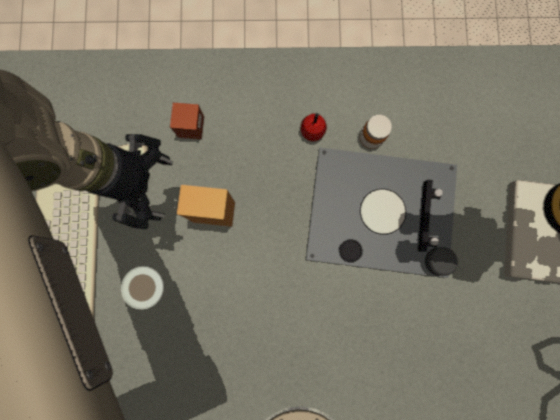

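The wrist view shows the brick centred between the jaws (edges at about 238 and 322, fingers at 160 and 410), with the cracked face toward me. Next I'll advance.

Request:
move_arm(series="0.1 -0.1 0.4 0.1 -0.15 -0.15;0 0 0.4 0 0 0;0 0 0.4 0 0 0;0 0 0.4 0 0 0;0 0 0.4 0 0 0;0 0 0.3 0 0 0;0 0 0 0 0 0")

```text
time: 5.63
eef_pos: [559.5, 205.7, 141.9]
tcp_rot: [[0.112, 0.994, -0.019], [0.938, -0.112, -0.329], [-0.329, 0.019, -0.944]]
force: [-0.0, 0.1, -0.7]
finger_gap: 0.999
```

```bash
python3 - <<'E'
from h import *
s=st(); 
p,R=grasp([546.2,186.4,85],.0244,20,-15,58)
delta(p,R)
save('wrist','w2.png')
E
```

```text
t 5.63 p [559.5 205.7 141.9] F [-0.   0.1 -0.7] gap 0.999
[[ 0.112  0.994 -0.019]
 [ 0.938 -0.112 -0.329]
 [-0.329  0.019 -0.944]] [ 0.381  0.524  0.16   1.354 -0.303  2.09 ]
shift units [-0.15 -0.28  0.49] turn units [ 0.23 -0.16 -0.  ]
```

View pics/w2.png

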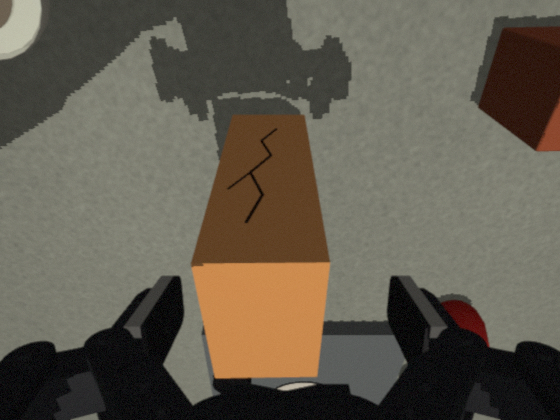

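The brick is now left of centre because the tool drifted 11 mm in +x. I'll correct that and carry on in.

Request:
move_arm(series="-0.15 -0.3 0 0.25 -0.15 0;0 0 0 0 0 0;0 0 0.3 0 0 0;0 0 0.25 0 0 0;0 0 0 0 0 0")

```text
time: 6.1
eef_pos: [553.0, 199.5, 130.6]
tcp_rot: [[0.113, 0.993, -0.028], [0.936, -0.116, -0.332], [-0.334, 0.011, -0.943]]
force: [0.2, 0.0, -0.9]
finger_gap: 0.999
```

```bash
python3 - <<'E'
from h import *
s=st(); 
p,R=grasp([546.2,186.4,85],.0244,20,-15,58)
delta(p,R)
save('wrist','w3.png')
E
```

```text
t 6.1 p [553.  199.5 130.6] F [ 0.2  0.  -0.9] gap 0.999
[[ 0.113  0.993 -0.028]
 [ 0.936 -0.116 -0.332]
 [-0.334  0.011 -0.943]] [ 0.376  0.522  0.127  1.332 -0.304  2.088]
shift units [-0.08 -0.13  0.17] turn units [ 0.13 -0.1  -0.01]
```

View pics/w3.png

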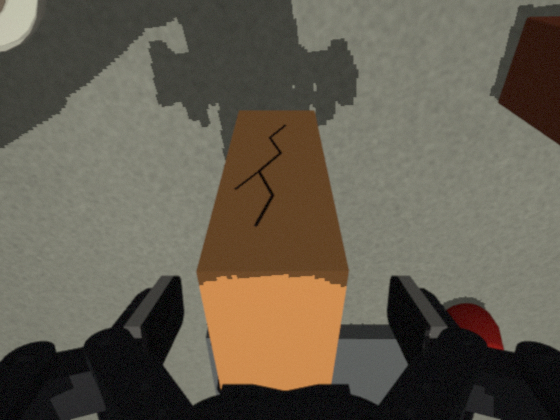

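Request:
move_arm(series="-0.1 -0.2 0.1 0.13 -0.1 0;-0.03 -0.05 0.1 0 0 0;0 0 0 0 0 0")

```text
time: 6.4
eef_pos: [542.8, 193.7, 126.7]
tcp_rot: [[0.113, 0.993, -0.038], [0.933, -0.119, -0.339], [-0.341, 0.002, -0.94]]
force: [0.0, -1.2, -0.5]
finger_gap: 1.003
```

```bash
python3 - <<'E'
from h import *
s=st(); 
p,R=grasp([546.2,186.4,85],.0244,20,-15,58)
delta(p,R)
E
```

```text
t 6.4 p [542.8 193.7 126.7] F [ 0.  -1.2 -0.5] gap 1.003
[[ 0.113  0.993 -0.038]
 [ 0.933 -0.119 -0.339]
 [-0.341  0.002 -0.94 ]] [ 0.374  0.512  0.098  1.325 -0.306  2.091]
shift units [0.05 0.11 0.02] turn units [ 0.02 -0.02 -0.02]
```

Request:
move_arm(series="0.04 0.1 0 0 0 0;0 0 0 0 0 0")

```text
time: 6.57
eef_pos: [547.0, 194.7, 126.5]
tcp_rot: [[0.113, 0.993, -0.038], [0.933, -0.119, -0.339], [-0.341, 0.003, -0.94]]
force: [0.1, 0.6, 0.8]
finger_gap: 1.001
```

Request:
move_arm(series="0 0 0 0 0 0;0 0 0 0 0 0;0 0 0 0 0 0;0 0 0 0 0 0;0 0 0 0 0 0;0 0 0 0 0 0;0 0 0 0 0 0;0 0 0 0 0 0", jaw=1, newtons=50)

```text
time: 7.23
eef_pos: [547.6, 195.5, 127.1]
tcp_rot: [[0.113, 0.993, -0.037], [0.934, -0.119, -0.338], [-0.34, 0.004, -0.941]]
force: [-0.4, -0.2, -0.5]
finger_gap: 0.669
```

```bash
python3 - <<'E'
from h import *
s=st(); 
save('wrist','w4.png')
E
```

```text
t 7.23 p [547.6 195.5 127.1] F [-0.4 -0.2 -0.5] gap 0.669
[[ 0.113  0.993 -0.037]
 [ 0.934 -0.119 -0.338]
 [-0.34   0.004 -0.941]] [ 0.374  0.52   0.113  1.33  -0.305  2.09 ]
```

View pics/w4.png

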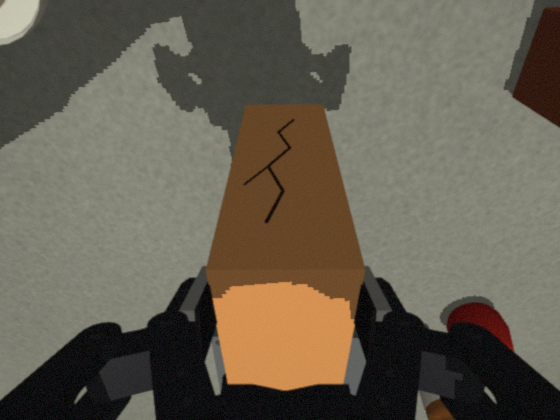

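Request:
move_arm(series="-0.09 0 -0.24 0 0 0;0 0 0 0 0 0")

```text
time: 7.45
eef_pos: [546.3, 195.4, 136.1]
tcp_rot: [[0.112, 0.993, -0.041], [0.934, -0.12, -0.337], [-0.34, -0.0, -0.941]]
force: [0.4, 0.8, -5.5]
finger_gap: 0.661
```

Request:
move_arm(series="-0.4 0.11 0.14 0 0 0;-0.4 0.11 0.14 0 0 0;-0.4 0.11 0.14 0 0 0;-0.4 0.11 0.14 0 0 0;-0.4 0.11 0.14 0 0 0;-0.4 0.11 0.14 0 0 0;-0.4 0.11 0.14 0 0 0;0 0 0 0 0 0")

```text
time: 8.12
eef_pos: [559.3, 71.9, 130.2]
tcp_rot: [[0.105, 0.993, -0.052], [0.936, -0.116, -0.333], [-0.337, -0.014, -0.942]]
force: [0.2, 2.2, -7.0]
finger_gap: 0.667
```

```bash
python3 - <<'E'
from h import *
s=st(); 
save('top','t2.png'); save('scene','s2.png'); crop('top0.png',0,0,10,10,2,'x.png'); crop('t2.png',180,110,420,290,3,'c3.png')
E
```

```text
t 8.12 p [559.3  71.9 130.2] F [ 0.2  2.2 -7. ] gap 0.667
[[ 0.105  0.993 -0.052]
 [ 0.936 -0.116 -0.333]
 [-0.337 -0.014 -0.942]] [ 0.17   0.44  -0.004  1.24  -0.325  1.874]
```

View pics/c3.png

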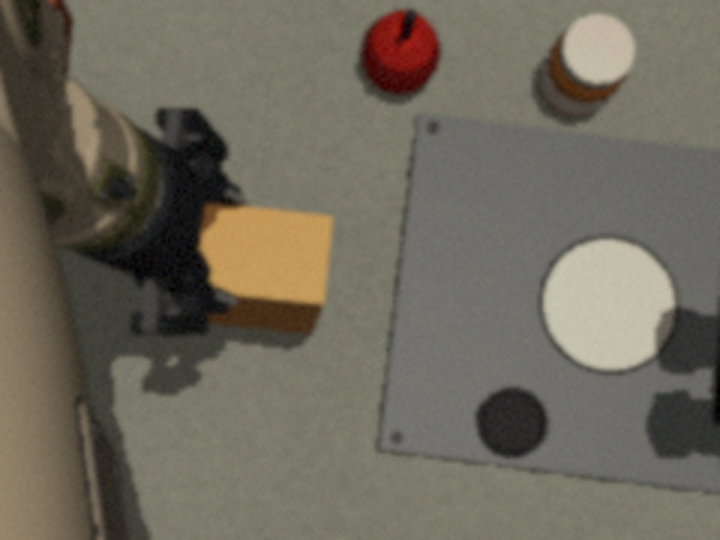

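View pics/s2.png

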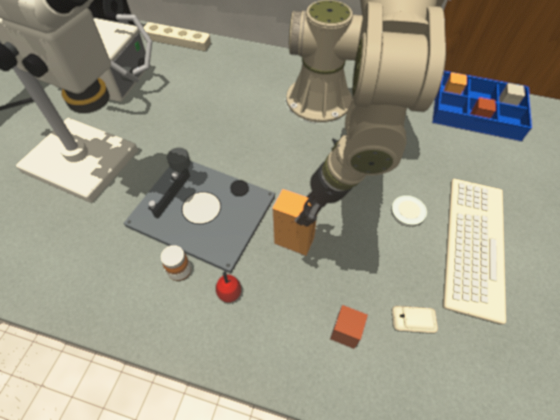

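```bash
cat >> h.py <<'E'
def cloud(C):
    v,u=np.mgrid[0:420,0:560]; K=C['intrinsics'];R=cv2.Rodrigues(np.array(C['rvec'],float))[0];t=np.array(C['tvec'],float).reshape(3)
    r=np.stack([u,v,np.ones_like(u)],-1)@np.linalg.inv(K).T*C['depth'][...,None]
    return (r-t)@R
def orange(C,z0,z1):
    P=cloud(C); i=C['img'].astype(int); m=(i[...,0]>100)&(i[...,0]-i[...,2]>50)&(P[...,2]>z0)&(P[...,2]<z1)
    return P[m],m
def topface(C,z0=160,z1=185):
    Q,m=orange(C,z0,z1); S=np.array([w2s(q) for q in Q])
    # front (max y) edge: bin on x
    fx=[];fy=[]
    for x in np.arange(-35+np.median(S[:,0]),35+np.median(S[:,0]),4):
        k=abs(S[:,0]-x)<2
        if k.sum()>8: fx.append(x); fy.append(S[k,1].max())
    fy=np.array(fy);fx=np.array(fx); p=np.polyfit(fx[2:-2],fy[2:-2],1)
    n=cv2.minAreaRect(S[:,:2].astype(np.float32))
    # side edges
    gy=[];lo=[];hi=[]
    for y in np.arange(S[:,1].max()-45,S[:,1].max()-4,4):
        k=abs(S[:,1]-y)<2
        if k.sum()>5: gy.append(y);lo.append(S[k,0].min());hi.append(S[k,0].max())
    print('n',len(S),'z',np.median(S[:,2]),'front edge y=%.1f slope %.3f'%(np.polyval(p,fx.mean()),p[0]),'x lo %.1f hi %.1f mid %.1f'%(np.median(lo),np.median(hi),(np.median(lo)+np.median(hi))/2),'sideslope',np.polyfit(gy,lo,1)[0].round(3),np.polyfit(gy,hi,1)[0].round(3))
    return S
E
python3 - <<'E'
from h import *
for f in ('top0','t2'):
    C=dict(np.load(f'pics/{f}.npz')); S=topface(C)
C=dict(np.load('pics/t2.npz'))
for u,v in ((290.8,181.8),(287.4,211)): print(w2s(world(C,u,v,z=173)))
E
```

```text
n 1424 z 169.9540658513505 front edge y=-176.7 slope 0.014 x lo 20.5 hi 77.8 mid 49.2 sideslope -0.02 -0.02
n 1210 z 172.40534765954163 front edge y=-56.8 slope 0.022 x lo -9.5 hi 47.4 mid 19.0 sideslope -0.03 -0.028
[-10.52259667 -55.67244999 173.        ]
[ 46.78361713 -55.09864946 173.        ]
```

```bash
python3 - <<'E'
from h import *
s=st(); print('tcp stand',w2s(s['eef_pos']))
delta(np.array(s['eef_pos'])+47*SY-18*SX+[0,0,1],toolR(19.8,-0.002))
E
```

```text
t 8.22 p [558.9  74.3 129.9] F [-0.2  2.2 -6.6] gap 0.666
[[ 0.103  0.993 -0.053]
 [ 0.937 -0.115 -0.331]
 [-0.334 -0.015 -0.942]] [ 0.173  0.441 -0.004  1.241 -0.322  1.875]
tcp stand [  20.79353987 -112.68576981  129.93325569]
shift units [-1.13  0.42  0.37] turn units [-0.05 -0.05  0.38]
```

Request:
move_arm(series="-0.3 0.11 0.07 0 0 0.38;-0.3 0.11 0.09 0 0 0;-0.3 0.11 0.09 0 0 0;-0.15 0.06 0.05 -0.05 -0.05 0;0 0 0 0 0 0")

```text
time: 8.63
eef_pos: [568.0, 28.4, 131.0]
tcp_rot: [[0.133, 0.99, -0.051], [0.932, -0.142, -0.334], [-0.338, -0.003, -0.941]]
force: [0.6, 1.3, -6.5]
finger_gap: 0.664
```

```bash
python3 - <<'E'
from h import *
s=st(); print('tcp stand',w2s(s['eef_pos']))
C=save('top','t3.png'); topface(C); crop('t3.png',220,150,360,250,5,'c4.png')
E
```

```text
t 8.63 p [568.   28.4 131. ] F [ 0.6  1.3 -6.5] gap 0.664
[[ 0.133  0.99  -0.051]
 [ 0.932 -0.142 -0.334]
 [-0.338 -0.003 -0.941]] [ 0.097  0.426 -0.023  1.209 -0.333  1.824]
tcp stand [  5.1858628  -68.51353289 130.97516713]
n 1153 z 173.3236208898752 front edge y=-15.2 slope 0.002 x lo -23.3 hi 33.9 mid 5.3 sideslope 0.012 0.007
```

View pics/c4.png

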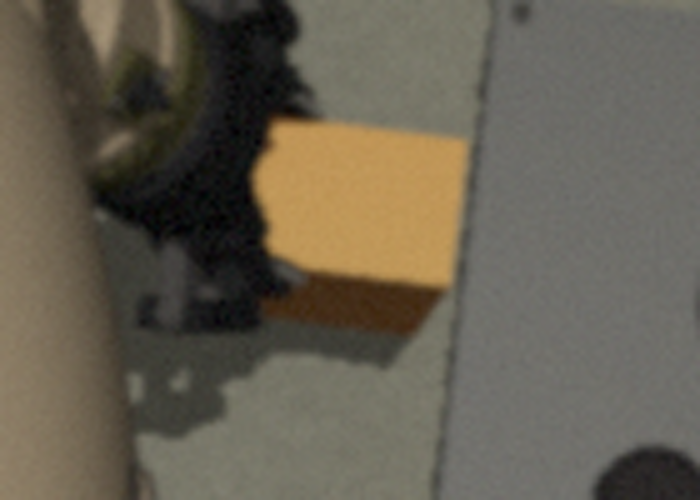

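```bash
python3 - <<'E'
from h import *
s=st(); 
delta(np.array(s['eef_pos'])+10*SY-5*SX+[0,0,-2.5],np.array(s['tcp_rot']))
delta(np.array(s['eef_pos'])+2*SY,np.array(s['tcp_rot']))
delta(np.array(s['eef_pos'])+[0,0,-2],np.array(s['tcp_rot']))
E
```

```text
t 8.68 p [567.9  28.9 130.9] F [-0.4 -0.  -6.1] gap 0.664
[[ 0.133  0.99  -0.051]
 [ 0.932 -0.142 -0.333]
 [-0.337 -0.003 -0.941]] [ 0.097  0.426 -0.023  1.209 -0.333  1.825]
shift units [-0.21  0.13  0.14] turn units [0. 0. 0.]
shift units [-0.05 -0.    0.02] turn units [0. 0. 0.]
shift units [0.02 0.   0.05] turn units [0. 0. 0.]
```

Request:
move_arm(series="-0.11 0.07 0.06 0 0 0;-0.1 0.06 0.06 0 0 0;0 0 0 0 0 0;0 0 0 0 0 0")

```text
time: 9.02
eef_pos: [571.8, 18.7, 128.9]
tcp_rot: [[0.131, 0.99, -0.051], [0.933, -0.141, -0.332], [-0.336, -0.004, -0.942]]
force: [-0.6, 0.4, -6.9]
finger_gap: 0.665
```

```bash
python3 - <<'E'
from h import *
s=st(); print('tcp stand',w2s(s['eef_pos']))
C=save('top','t4.png'); topface(C);save('wrist','w5.png')
E
```

```text
t 9.02 p [571.8  18.7 128.9] F [-0.6  0.4 -6.9] gap 0.665
[[ 0.131  0.99  -0.051]
 [ 0.933 -0.141 -0.332]
 [-0.336 -0.004 -0.942]] [ 0.079  0.429 -0.024  1.2   -0.333  1.804]
tcp stand [ 1.15286042e-01 -5.95428246e+01  1.28892367e+02]
n 1135 z 171.23270947828362 front edge y=-6.2 slope -0.008 x lo -28.4 hi 28.8 mid 0.2 sideslope -0.001 -0.003
```

View pics/w5.png

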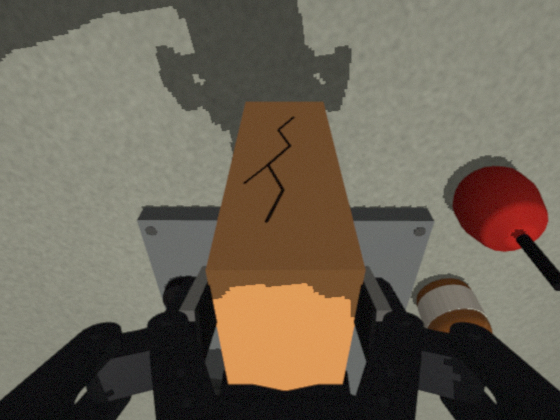

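It's centred: plate 140–432 and brick 208–364 both have their middle at 286. Front gap is about 6 mm. Next I'll lower it to the bench, then advance by feel.

Request:
move_arm(series="0.02 0 0.05 0 0 0;0 0 0 0 0 0;-0.05 0 0.02 0 0 0;0 0 0 0 0 0")

```text
time: 9.45
eef_pos: [572.1, 18.2, 128.4]
tcp_rot: [[0.13, 0.99, -0.048], [0.933, -0.138, -0.332], [-0.335, -0.002, -0.942]]
force: [0.2, 0.9, -6.3]
finger_gap: 0.666
```

Request:
move_arm(series="-0.06 0 0.02 0 0 0;0 0 0 0 0 0")

```text
time: 9.62
eef_pos: [571.8, 15.9, 128.6]
tcp_rot: [[0.129, 0.99, -0.047], [0.933, -0.138, -0.331], [-0.335, -0.001, -0.942]]
force: [-0.2, -0.7, -6.5]
finger_gap: 0.665
```

```bash
python3 - <<'E'
from h import *
s=st(); print('tcp stand',w2s(s['eef_pos']))
C=save('top','t5.png'); topface(C)
E
```

```text
t 9.62 p [571.8  15.9 128.6] F [-0.2 -0.7 -6.5] gap 0.665
[[ 0.129  0.99  -0.047]
 [ 0.933 -0.138 -0.331]
 [-0.335 -0.001 -0.942]] [ 0.074  0.424 -0.032  1.191 -0.333  1.796]
tcp stand [ -0.35852135 -56.71632224 128.61743977]
n 1134 z 170.84314664645763 front edge y=-3.2 slope 0.004 x lo -29.2 hi 28.3 mid -0.4 sideslope -0.008 -0.004
```

Request:
move_arm(series="-0.03 0 0.07 0 0 0;0 0 0 0 0 0;0 0 0 0 0 0")

```text
time: 9.92
eef_pos: [572.3, 15.5, 129.6]
tcp_rot: [[0.129, 0.991, -0.043], [0.934, -0.136, -0.329], [-0.332, 0.002, -0.943]]
force: [0.2, 0.0, -7.1]
finger_gap: 0.665
```

Request:
move_arm(series="-0.05 0 0.05 0 0 0;0 0 0 0 0 0;0 0 0 0 0 0")

```text
time: 10.17
eef_pos: [572.3, 12.7, 128.4]
tcp_rot: [[0.129, 0.991, -0.043], [0.934, -0.136, -0.329], [-0.332, 0.003, -0.943]]
force: [-0.7, 2.5, -1.2]
finger_gap: 0.664
```

```bash
python3 - <<'E'
from h import *
s=st(); print('tcp stand',w2s(s['eef_pos']))
C=save('top','t6.png'); topface(C)
E
```

```text
t 10.17 p [572.3  12.7 128.4] F [-0.7  2.5 -1.2] gap 0.664
[[ 0.129  0.991 -0.043]
 [ 0.934 -0.136 -0.329]
 [-0.332  0.003 -0.943]] [ 0.068  0.418 -0.04   1.181 -0.331  1.787]
tcp stand [ -1.2951505  -53.61401309 128.40169679]
n 1117 z 170.62680922430505 front edge y=-0.0 slope -0.002 x lo -30.1 hi 27.7 mid -1.2 sideslope 0.007 0.002
```

Request:
move_arm(series="-0.04 0 0 0 0 0;0 0 0 0 0 0;0 0 0 0 0 0")

```text
time: 10.47
eef_pos: [572.0, 10.8, 128.4]
tcp_rot: [[0.13, 0.991, -0.043], [0.934, -0.137, -0.329], [-0.332, 0.002, -0.943]]
force: [-0.9, 2.8, -1.4]
finger_gap: 0.665
```

```bash
python3 - <<'E'
from h import *
s=st(); print('tcp stand',w2s(s['eef_pos']))
C=save('top','t7.png'); topface(C); save('scene','s3.png');crop('s3.png',180,130,400,295,3,'c5.png')
E
```

```text
t 10.47 p [572.   10.8 128.4] F [-0.9  2.8 -1.4] gap 0.665
[[ 0.13   0.991 -0.043]
 [ 0.934 -0.137 -0.329]
 [-0.332  0.002 -0.943]] [ 0.064  0.418 -0.041  1.181 -0.332  1.784]
tcp stand [ -1.19961064 -51.7484752  128.4190129 ]
n 1114 z 170.61954172098248 front edge y=1.7 slope 0.003 x lo -29.4 hi 27.7 mid -0.9 sideslope 0.004 -0.003
```

View pics/c5.png

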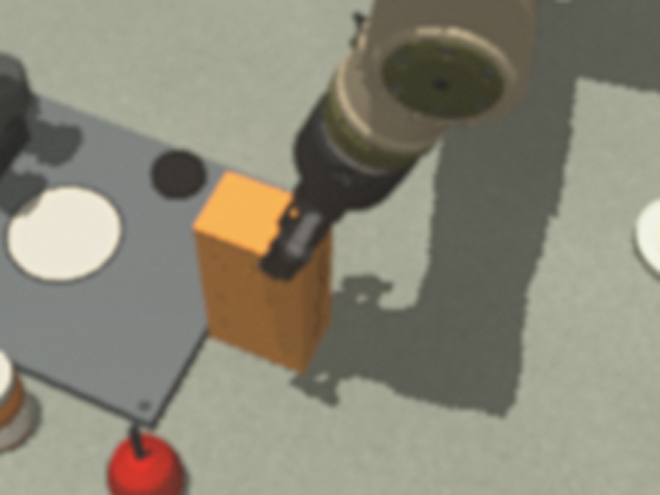

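Request:
move_arm(series="-0.03 0 0.01 0 0 0;0 0 0 0 0 0")

```text
time: 10.73
eef_pos: [571.9, 9.9, 128.5]
tcp_rot: [[0.129, 0.991, -0.043], [0.935, -0.136, -0.329], [-0.331, 0.002, -0.943]]
force: [1.1, 0.4, -5.5]
finger_gap: 0.668
```

Request:
move_arm(series="-0.03 0 0.01 0 0 0;0 0 0 0 0 0")

```text
time: 10.9
eef_pos: [571.8, 9.2, 128.8]
tcp_rot: [[0.129, 0.991, -0.043], [0.935, -0.136, -0.327], [-0.33, 0.003, -0.944]]
force: [0.1, 1.8, -4.0]
finger_gap: 0.67
```

```bash
python3 - <<'E'
from h import *
s=st(); print('tcp stand',w2s(s['eef_pos']))
C=save('top','t8.png'); topface(C)
E
```

```text
t 10.9 p [571.8   9.2 128.8] F [ 0.1  1.8 -4. ] gap 0.67
[[ 0.129  0.991 -0.043]
 [ 0.935 -0.136 -0.327]
 [-0.33   0.003 -0.944]] [ 0.061  0.415 -0.043  1.178 -0.33   1.78 ]
tcp stand [ -1.286426   -50.13844457 128.80291195]
n 1114 z 170.80446062973283 front edge y=3.4 slope 0.005 x lo -29.9 hi 27.5 mid -1.2 sideslope 0.013 -0.005
```

Request:
move_arm(series="-0.03 0 0.01 0 -0.13 0;0 0 0 0 0 0;0 0 0 0 0 0")

```text
time: 11.2
eef_pos: [571.8, 8.9, 128.9]
tcp_rot: [[0.129, 0.991, -0.043], [0.932, -0.136, -0.337], [-0.34, 0.003, -0.94]]
force: [-0.5, 2.8, -2.5]
finger_gap: 0.661
```

```bash
python3 - <<'E'
from h import *
s=st(); print('tcp stand',w2s(s['eef_pos']))
C=save('top','t9.png'); topface(C)
E
```

```text
t 11.2 p [571.8   8.9 128.9] F [-0.5  2.8 -2.5] gap 0.661
[[ 0.129  0.991 -0.043]
 [ 0.932 -0.136 -0.337]
 [-0.34   0.003 -0.94 ]] [ 0.065  0.418 -0.041  1.181 -0.34   1.785]
tcp stand [ -1.33064482 -49.75151137 128.88563476]
n 1126 z 170.87361903764747 front edge y=3.4 slope -0.011 x lo -29.6 hi 27.6 mid -1.0 sideslope -0.002 -0.006
```

Request:
move_arm(series="-0.05 0 0.02 0 0 0;0 0 0 0 0 0")

```text
time: 11.42
eef_pos: [571.6, 7.7, 129.4]
tcp_rot: [[0.128, 0.991, -0.043], [0.932, -0.135, -0.335], [-0.338, 0.003, -0.941]]
force: [0.5, 2.1, -6.3]
finger_gap: 0.665
```

```bash
python3 - <<'E'
from h import *
s=st(); print('tcp stand',w2s(s['eef_pos']))
C=save('top','t10.png'); topface(C)
E
```

```text
t 11.42 p [571.6   7.7 129.4] F [ 0.5  2.1 -6.3] gap 0.665
[[ 0.128  0.991 -0.043]
 [ 0.932 -0.135 -0.335]
 [-0.338  0.003 -0.941]] [ 0.063  0.416 -0.043  1.179 -0.338  1.781]
tcp stand [ -1.31101805 -48.62787582 129.41236472]
n 1121 z 171.1454218040254 front edge y=4.7 slope -0.005 x lo -29.7 hi 27.6 mid -1.0 sideslope -0.015 -0.006
```

```bash
python3 - <<'E'
from h import *
for f in ('top0','t6','t8','t10'):
    C=dict(np.load(f'pics/{f}.npz')); Q,m=orange(C,160,185)
    S=np.array([w2s(q) for q in Q]); A=np.c_[S[:,:2]-S[:,:2].mean(0),np.ones(len(S))]
    p=np.linalg.lstsq(A,S[:,2],rcond=None)[0]; print(f,'dz/dx %.4f dz/dy %.4f'%(p[0],p[1]))
C=cam('scene'); np.savez('pics/s4.npz',**C)
P=cloud(C); i=C['img'].astype(int); m=(i[...,0]>60)&(i[...,0]-i[...,2]>35)
S=np.array([w2s(q) for q in P[m]]); 
k=(abs(S[:,0])<60)&(abs(S[:,1]+45)<80)&(S[:,2]>5)&(S[:,2]<160)
S=S[k]; print(len(S), np.percentile(S[:,0],[5,50,95]))
f=(S[:,0]<np.percentile(S[:,0],50)+3)&(S[:,0]>-40)
S=S[abs(S[:,0]-np.median(S[:,0]))<6]
for z in range(5,160,15):
    q=S[abs(S[:,2]-z)<6]; 
    if len(q): print(z,len(q),'x %.1f ymax %.1f ymin %.1f'%(np.median(q[:,0]),np.percentile(q[:,1],99),np.percentile(q[:,1],1)))
E
```

```text
top0 dz/dx -0.0047 dz/dy -0.0063
t6 dz/dx -0.0056 dz/dy -0.0260
t8 dz/dx -0.0037 dz/dy -0.0335
t10 dz/dx -0.0030 dz/dy -0.0357
1340 [-31.28034211 -29.84217716  14.9507218 ]
5 38 x -30.0 ymax -0.9 ymin -89.3
20 72 x -30.0 ymax -1.6 ymin -89.6
35 77 x -29.9 ymax -1.7 ymin -88.7
50 80 x -30.1 ymax -0.8 ymin -87.9
65 81 x -30.1 ymax -0.3 ymin -87.9
80 83 x -30.1 ymax -0.3 ymin -86.6
95 91 x -30.1 ymax 1.2 ymin -87.1
110 90 x -30.2 ymax 0.8 ymin -85.9
125 100 x -30.2 ymax 3.1 ymin -85.4
140 92 x -30.3 ymax 2.2 ymin -85.3
155 59 x -30.4 ymax 2.7 ymin -84.8
```

Step 1's pose is reached: the foot is within about 1–2 mm of the edge, the x offset is about −1 mm, the brick is square, and it leans 0.03 rad. Next I'll lean it over along a planned path.

```bash
cat >> h.py <<'E'
H,Bb=145.,58.5
TH=[0,.2,.4,.6,.8,1.,1.2,1.4,1.571]; FY=[-1,-6,-9,-11,-13,-14,-12,-7,-5]; FZ=[0,1,3,6,9,12,16,19.5,20.5]
def pose(th,tilt,h=None,b=None):
    h=h or H;b=b or Bb
    fy=np.interp(th,TH,FY);fz=np.interp(th,TH,FZ)
    g=s2w(-1,fy+h*np.sin(th)-b*np.cos(th),fz+h*np.cos(th)+b*np.sin(th)); R=toolR(tilt)
    return g+19*R[:,2],R
def rows(ths,tilts,**k):
    s=observe(); p=np.array(s['eef_pos']);R=np.array(s['tcp_rot'])
    for th,ti in zip(ths,tilts):
        q,Q=pose(th,ti,**k); d=R.T@(q-p)/40; r=np.degrees(Ro.from_matrix(R.T@Q).as_rotvec())/5
        print(th,' '.join('%.2f'%v for v in np.r_[d,r])); p,R=q,Q
def lean():
    C=cam('scene'); P=cloud(C); i=C['img'].astype(int); m=(i[...,0]>60)&(i[...,0]-i[...,2]>35)
    S=np.array([w2s(q) for q in P[m]]); k=(abs(S[:,0]+30)<5)&(S[:,1]>-110)&(S[:,1]<260)&(S[:,2]>2)&(S[:,2]<220)
    S=S[k]; r=cv2.minAreaRect(S[:,1:].astype(np.float32)); print('n',len(S),'yz ctr',np.round(r[0],1),'size',np.round(r[1],1),'ang',round(r[2],1)); print('corners yz',np.round(cv2.boxPoints(r),1).tolist()); return C
E
python3 - <<'E'
from h import *
st();lean(); rows([.08,.14,.2,.26],[16.8,13.4,10,6.5])
E
```

```text
t 11.52 p [571.6   7.7 129.3] F [-0.9  4.6 -0.2] gap 0.664
[[ 0.128  0.991 -0.043]
 [ 0.932 -0.135 -0.336]
 [-0.338  0.003 -0.941]] [ 0.063  0.416 -0.043  1.179 -0.339  1.781]
n 1165 yz ctr [-42.2 104.3] size [207.3  90.1] ang 87.9
corners yz [[-91.0999984741211, 2.4000000953674316], [-1.0, -0.8999999761581421], [6.699999809265137, 206.1999969482422], [-83.4000015258789, 209.5]]
0.08 -0.12 -0.01 -0.01 0.06 0.60 0.07
0.14 -0.17 0.00 -0.01 -0.00 0.68 -0.00
0.2 -0.17 -0.00 -0.01 0.00 0.68 -0.00
0.26 -0.19 -0.00 -0.01 0.00 0.70 -0.00
```

Request:
move_arm(series="-0.12 0 -0.01 0.06 0.6 0.07;-0.17 0 -0.01 0 0.68 0;-0.17 0 -0.01 0 0.68 0;0 0 0 0 0 0")

```text
time: 11.9
eef_pos: [570.2, -11.7, 136.0]
tcp_rot: [[0.138, 0.99, -0.023], [0.975, -0.139, -0.174], [-0.176, 0.002, -0.984]]
force: [0.5, 3.2, -4.3]
finger_gap: 0.664
```

```bash
python3 - <<'E'
from h import *
st();C=lean();  rows([.26,.32,.38,.44,.5],[6.5,3.1,-.4,-3.8,-7.2])
cv2.imwrite('pics/s5.png',cv2.cvtColor(C['img'],cv2.COLOR_RGB2BGR));crop('s5.png',180,130,400,295,3,'c6.png')
E
```

```text
t 11.9 p [570.2 -11.7 136. ] F [ 0.5  3.2 -4.3] gap 0.664
[[ 0.138  0.99  -0.023]
 [ 0.975 -0.139 -0.174]
 [-0.176  0.002 -0.984]] [-0.061  0.356 -0.079  1.148 -0.176  1.651]
n 1215 yz ctr [-28.6 103.4] size [198.9  91.6] ang 79.0
corners yz [[-92.5999984741211, 14.600000381469727], [-2.700000047683716, -3.0], [35.29999923706055, 192.1999969482422], [-54.599998474121094, 209.6999969482422]]
0.26 -0.16 -0.04 -0.03 0.02 0.73 0.04
0.32 -0.19 0.00 -0.01 0.00 0.68 -0.00
0.38 -0.18 -0.00 -0.01 0.00 0.70 -0.00
0.44 -0.19 0.00 -0.02 0.00 0.68 0.00
0.5 -0.19 -0.00 -0.02 -0.00 0.68 -0.00
```

View pics/c6.png

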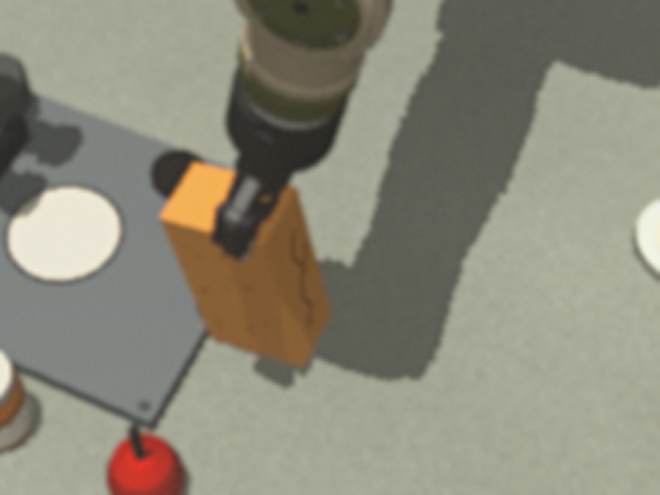

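Request:
move_arm(series="-0.16 -0.04 -0.03 0.02 0.73 0.04;-0.19 0 -0.01 0 0.68 0;-0.18 0 -0.01 0 0.7 0;-0.19 0 -0.02 0 0.68 0;0 0 0 0 0 0")

```text
time: 12.37
eef_pos: [564.1, -39.5, 138.0]
tcp_rot: [[0.139, 0.99, 0.006], [0.988, -0.139, 0.063], [0.063, -0.003, -0.998]]
force: [0.3, 3.4, -0.3]
finger_gap: 0.664
```

```bash
python3 - <<'E'
from h import *
st();C=lean();  rows([.5,.56,.62,.68,.74],[-7.2,-10.7,-14.1,-17.6,-21])
E
```

```text
t 12.37 p [564.1 -39.5 138. ] F [ 0.3  3.4 -0.3] gap 0.664
[[ 0.139  0.99   0.006]
 [ 0.988 -0.139  0.063]
 [ 0.063 -0.003 -0.998]] [-0.248  0.326 -0.106  1.149  0.062  1.462]
n 1168 yz ctr [ -6.6 109.4] size [201.8  92.9] ang 65.3
corners yz [[-91.0, 37.20000076293945], [-6.699999809265137, -1.600000023841858], [77.80000305175781, 181.60000610351562], [-6.599999904632568, 220.5]]
0.5 -0.18 0.01 -0.08 -0.04 0.73 0.05
0.56 -0.19 0.00 -0.02 0.00 0.70 -0.00
0.62 -0.19 -0.00 -0.02 0.00 0.68 -0.00
0.68 -0.19 -0.00 -0.01 0.00 0.70 -0.00
0.74 -0.19 0.00 -0.01 0.00 0.68 -0.00
```

Request:
move_arm(series="-0.18 0.01 -0.08 -0.04 0.73 0.05;-0.19 0 -0.02 0 0.7 0;-0.19 0 -0.02 0 0.68 0;-0.19 0 -0.01 0 0.7 0;-0.19 0 -0.01 0 0.68 0;0 0 0 0 0 0")

```text
time: 12.92
eef_pos: [556.7, -72.7, 131.7]
tcp_rot: [[0.127, 0.991, 0.035], [0.928, -0.131, 0.349], [0.35, -0.012, -0.937]]
force: [2.1, 2.1, -1.2]
finger_gap: 0.665
```

```bash
python3 - <<'E'
from h import *
st();C=lean();  rows([.78,.84,.9,.96,1.02],[-23.2,-26.6,-30,-33.5,-37])
cv2.imwrite('pics/s6.png',cv2.cvtColor(C['img'],cv2.COLOR_RGB2BGR))
E
```

```text
t 12.92 p [556.7 -72.7 131.7] F [ 2.1  2.1 -1.2] gap 0.665
[[ 0.127  0.991  0.035]
 [ 0.928 -0.131  0.349]
 [ 0.35  -0.012 -0.937]] [-0.468  0.394 -0.076  1.234  0.333  1.213]
n 865 yz ctr [ 8.8 96.7] size [169.8  92.7] ang 45.8
corners yz [[-83.5999984741211, 68.19999694824219], [-17.100000381469727, 3.5], [101.19999694824219, 125.19999694824219], [34.79999923706055, 189.89999389648438]]
0.78 -0.16 0.07 -0.15 -0.18 0.56 0.09
0.84 -0.19 0.00 -0.01 0.00 0.68 0.00
0.9 -0.19 0.00 -0.01 0.00 0.68 -0.00
0.96 -0.19 -0.00 -0.01 0.00 0.70 -0.00
1.02 -0.19 -0.00 -0.02 0.00 0.70 -0.00
```

View pics/s6.png

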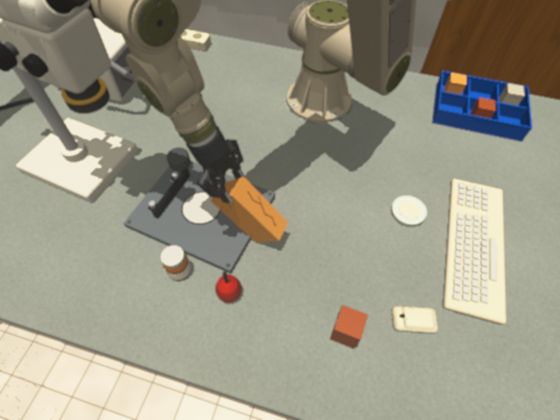

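```bash
python3 - <<'E'
from h import *
save('top','t11.png'); s=st()
C=dict(np.load('pics/t11.npz')); P=cloud(C)
E
```

```text
t 13.02 p [556.8 -70.8 132.4] F [ 1.   1.5 -5.8] gap 0.666
[[ 0.124  0.992  0.035]
 [ 0.929 -0.129  0.347]
 [ 0.348 -0.011 -0.937]] [-0.464  0.392 -0.077  1.234  0.331  1.215]
```

View pics/t11.png

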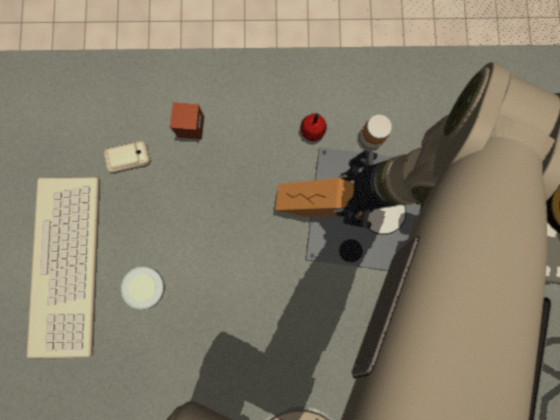

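```bash
python3 - <<'E'
from h import *
C=dict(np.load('pics/t11.npz')); P=cloud(C); 
for v in (100,130,160,200,250,300):
    for u in (400,430,460,490,515,535,550):
        w=P[v,u]; s=w2s(w); print((u,v),np.round(s).astype(int).tolist(),end=' ')
    print()
T=dict(np.load('pics/scene0.npz')); P=cloud(T)
for u,v in ((85,30),(60,60),(40,60),(85,95),(20,40),(100,60)): print((u,v),np.round(w2s(P[v,u])))
T=dict(np.load('pics/s6.npz')) if 0 else None
E
```

```text
(400, 100) [-275, 181, 2] (430, 100) [-285, 253, 1] (460, 100) [-42, 105, 572] (490, 100) [-20, 110, 629] (515, 100) [-27, 137, 621] (535, 100) [-30, 156, 619] (550, 100) [-34, 172, 616] 
(400, 130) [-202, 188, 0] (430, 130) [-49, 115, 451] (460, 130) [1, 97, 600] (490, 130) [9, 110, 633] (515, 130) [5, 134, 630] (535, 130) [3, 151, 630] (550, 130) [-3, 171, 619] 
(400, 160) [-21, 95, 390] (430, 160) [4, 103, 497] (460, 160) [38, 89, 625] (490, 160) [39, 108, 640] (515, 160) [37, 129, 642] (535, 160) [31, 152, 632] (550, 160) [30, 164, 634] 
(400, 200) [33, 107, 366] (430, 200) [78, 63, 631] (460, 200) [80, 79, 656] (490, 200) [78, 102, 658] (515, 200) [75, 122, 658] (535, 200) [71, 143, 650] (550, 200) [-5, 355, 322] 
(400, 250) [125, 41, 630] (430, 250) [125, 54, 667] (460, 250) [122, 73, 677] (490, 250) [119, 96, 675] (515, 250) [117, 117, 671] (535, 250) [114, 136, 666] (550, 250) [41, 534, 35] 
(400, 300) [165, 33, 673] (430, 300) [162, 49, 689] (460, 300) [159, 71, 689] (490, 300) [156, 93, 686] (515, 300) [154, 112, 684] (535, 300) [152, 132, 675] (550, 300) [150, 561, -1] 
(85, 30) [ 22. 342. 468.]
(60, 60) [-51. 346. 450.]
(40, 60) [-60. 390. 442.]
(85, 95) [-20. 374. 337.]
(20, 40) [-54. 425. 469.]
(100, 60) [ 28. 344. 400.]
```

```bash
cat >> h.py <<'E'
def pose2(th,tilt,s,b,dx=-1,over=0):
    g=s2w(dx,s*np.sin(th)-b*np.cos(th),20+s*np.cos(th)+b*np.sin(th)-over); R=toolR(tilt); return g+19*R[:,2],R
def rows2(ths,tilts,s=120.,b=58.5,dx=-1,over=0):
    o=observe(); p=np.array(o['eef_pos']);R=np.array(o['tcp_rot'])
    g=w2s(p-19*R[:,2]); a=g-[0,0,20]; print('grasp',np.round(g,1),'D',np.hypot(a[1],a[2]).round(1),'tilt',np.degrees(np.arcsin(R[:,2]@SY)).round(1))
    D=np.hypot(a[1],a[2]); ss=np.sqrt(D*D-b*b); print('s',ss.round(1),'th if touching',(np.arctan2(a[1],a[2])+np.arctan2(b,ss)).round(3))
    for th,ti in zip(ths,tilts):
        q,Q=pose2(th,ti,s,b,dx,over); d=R.T@(q-p)/40; r=np.degrees(Ro.from_matrix(R.T@Q).as_rotvec())/5
        print(th,' '.join('%.2f'%v for v in np.r_[d,r])); p,R=q,Q
E
python3 - <<'E'
from h import *
lean(); rows2([.8,.86,.92,.98,1.04],[-20,-18,-16,-14,-12])
E
```

```text
n 819 yz ctr [ 17.1 106.2] size [195.8  92.9] ang 47.7
corners yz [[-83.19999694824219, 65.19999694824219], [-14.5, 2.5999999046325684], [117.30000305175781, 147.3000030517578], [48.70000076293945, 209.89999389648438]]
grasp [  2.   37.5 150.4] D 135.7 tilt -20.3
s 122.4 th if touching 0.726
0.8 -0.23 0.08 0.04 -0.17 -0.07 0.12
0.86 -0.22 0.00 0.01 0.00 -0.40 0.00
0.92 -0.22 -0.00 0.02 0.00 -0.40 -0.00
0.98 -0.21 -0.00 0.04 -0.00 -0.40 -0.00
1.04 -0.21 0.00 0.06 -0.00 -0.40 -0.00
```

Request:
move_arm(series="-0.15 0.05 0.03 -0.1 -0.05 0.06;-0.2 0.03 0.02 -0.07 -0.3 0.06;-0.22 0 0.02 0 -0.4 0;0 0 0 0 0 0", newtons=40, jaw=1)

```text
time: 13.4
eef_pos: [556.6, -86.6, 123.2]
tcp_rot: [[0.132, 0.991, 0.038], [0.951, -0.137, 0.277], [0.279, -0.0, -0.96]]
force: [0.1, 3.4, -3.3]
finger_gap: 0.669
```

```bash
python3 - <<'E'
from h import *
st();C=lean(); rows2([.92,.98,1.04,1.1],[-16,-14,-12,-10])
cv2.imwrite('pics/s7.png',cv2.cvtColor(C['img'],cv2.COLOR_RGB2BGR));crop('s7.png',120,120,320,270,3,'c7.png')
E
```

```text
t 13.4 p [556.6 -86.6 123.2] F [ 0.1  3.4 -3.3] gap 0.669
[[ 0.132  0.991  0.038]
 [ 0.951 -0.137  0.277]
 [ 0.279 -0.    -0.96 ]] [-0.454  0.376 -0.104  1.182  0.268  1.242]
n 1159 yz ctr [11.9 91.5] size [172.   93.5] ang 42.8
corners yz [[-83.0, 67.30000305175781], [-19.399999618530273, -1.2999999523162842], [106.69999694824219, 115.69999694824219], [43.099998474121094, 184.3000030517578]]
grasp [1.000e-01 5.200e+01 1.416e+02] D 132.2 tilt -16.3
s 118.5 th if touching 0.862
0.92 -0.21 0.03 -0.00 -0.02 -0.05 0.07
0.98 -0.21 -0.00 0.04 -0.00 -0.40 -0.00
1.04 -0.21 0.00 0.06 -0.00 -0.40 -0.00
1.1 -0.20 -0.00 0.08 -0.00 -0.40 -0.00
```

View pics/c7.png

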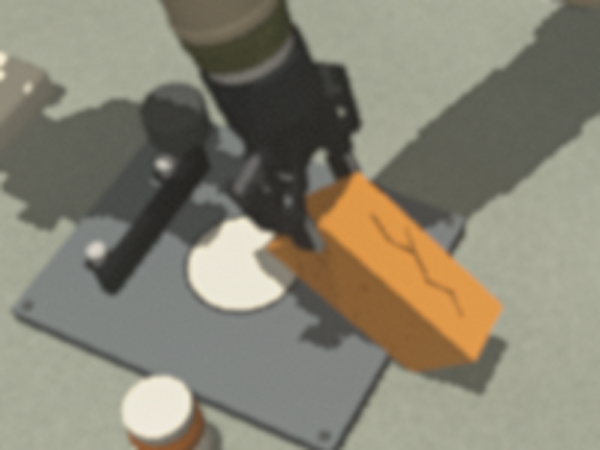

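The brick is turning in the grip as planned. It leans 0.82 rad with the foot at about (−19, 0), and forces are under 5 N.

Request:
move_arm(series="-0.2 0.03 0 0 -0.1 0.07;-0.21 0 0.04 0 -0.4 0;-0.21 0 0.06 0 -0.4 0;-0.2 0 0.08 0 -0.4 0;0 0 0 0 0 0")

```text
time: 13.87
eef_pos: [554.0, -115.2, 110.0]
tcp_rot: [[0.138, 0.99, 0.024], [0.976, -0.14, 0.164], [0.166, 0.001, -0.986]]
force: [0.7, 2.4, -4.7]
finger_gap: 0.663
```

```bash
python3 - <<'E'
from h import *
st();C=lean(); rows2([1.12,1.17,1.22,1.27,1.32],[-9,-7,-5,-3,-1])
E
```

```text
t 13.87 p [ 554.  -115.2  110. ] F [ 0.7  2.4 -4.7] gap 0.663
[[ 0.138  0.99   0.024]
 [ 0.976 -0.14   0.164]
 [ 0.166  0.001 -0.986]] [-0.44   0.367 -0.128  1.124  0.159  1.268]
n 1184 yz ctr [21.5 88.7] size [170.1  95.5] ang 32.7
corners yz [[-75.80000305175781, 82.9000015258789], [-24.200000762939453, 2.5], [118.9000015258789, 94.5999984741211], [67.30000305175781, 174.89999389648438]]
grasp [ -1.3  78.4 128.8] D 134.1 tilt -9.6
s 120.7 th if touching 1.076
1.12 -0.12 -0.01 0.08 0.00 -0.12 0.03
1.17 -0.16 -0.00 0.08 -0.00 -0.40 -0.00
1.22 -0.15 0.00 0.10 -0.00 -0.40 0.00
1.27 -0.14 -0.00 0.11 0.00 -0.40 0.00
1.32 -0.13 0.00 0.12 -0.00 -0.40 -0.00
```

Request:
move_arm(series="-0.12 0 0.08 0 -0.12 0.03;-0.16 0 0.08 0 -0.4 0;-0.15 0 0.1 0 -0.4 0;-0.14 0 0.11 0 -0.4 0;0 0 0 0 0 0")

```text
time: 14.33
eef_pos: [552.5, -138.5, 94.5]
tcp_rot: [[0.145, 0.989, 0.011], [0.988, -0.145, 0.046], [0.047, 0.005, -0.999]]
force: [0.2, 3.8, -2.6]
finger_gap: 0.664
```

```bash
python3 - <<'E'
from h import *
st();C=lean(); rows2([1.28,1.33,1.38,1.43,1.48],[-3,-1,1,3,5])
cv2.imwrite('pics/s8.png',cv2.cvtColor(C['img'],cv2.COLOR_RGB2BGR));crop('s8.png',120,120,320,270,3,'c8.png')
E
```

```text
t 14.33 p [ 552.5 -138.5   94.5] F [ 0.2  3.8 -2.6] gap 0.664
[[ 0.145  0.989  0.011]
 [ 0.988 -0.145  0.046]
 [ 0.047  0.005 -0.999]] [-0.414  0.362 -0.166  1.052  0.047  1.303]
n 1215 yz ctr [28.7 82. ] size [169.8  95. ] ang 24.8
corners yz [[-68.30000305175781, 89.5], [-28.399999618530273, 3.299999952316284], [125.69999694824219, 74.5], [85.9000015258789, 160.6999969482422]]
grasp [ -3.1  99.5 113.6] D 136.6 tilt -2.8
s 123.5 th if touching 1.259
1.28 0.03 -0.06 0.08 0.05 0.04 -0.03
1.33 -0.13 0.00 0.12 -0.00 -0.40 -0.00
1.38 -0.12 -0.00 0.13 -0.00 -0.40 -0.00
1.43 -0.11 0.00 0.14 -0.00 -0.40 0.00
1.48 -0.10 -0.00 0.14 0.00 -0.40 0.00
```

View pics/c8.png

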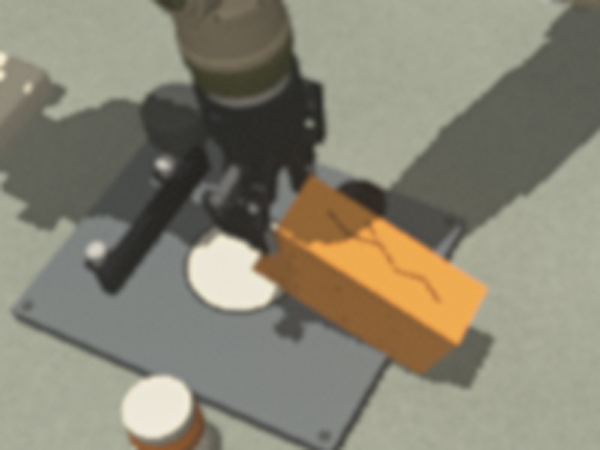

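Request:
move_arm(series="-0.02 -0.04 0.1 0 -0.1 0;-0.1 0 0.12 0 -0.4 0;-0.1 0 0.13 0 -0.4 0;-0.1 0 0.14 0 -0.4 0;0 0 0 0 0 0")

```text
time: 14.8
eef_pos: [552.1, -155.7, 77.9]
tcp_rot: [[0.15, 0.989, 0.002], [0.986, -0.149, -0.073], [-0.072, 0.013, -0.997]]
force: [1.0, 4.4, -1.9]
finger_gap: 0.665
```

```bash
python3 - <<'E'
from h import *
st();C=lean(); rows2([1.45,1.5,1.54,1.571],[3,5,6,7])
E
```

```text
t 14.8 p [ 552.1 -155.7   77.9] F [ 1.   4.4 -1.9] gap 0.665
[[ 0.15   0.989  0.002]
 [ 0.986 -0.149 -0.073]
 [-0.072  0.013 -0.997]] [-0.376  0.361 -0.212  0.969 -0.068  1.344]
n 1239 yz ctr [31.9 75.4] size [170.2  96.6] ang 16.6
corners yz [[-63.5, 97.4000015258789], [-35.900001525878906, 4.800000190734863], [127.19999694824219, 53.400001525878906], [99.69999694824219, 146.0]]
grasp [ -5.1 114.3  97.1] D 137.8 tilt 4.1
s 124.8 th if touching 1.416
1.45 0.07 -0.11 0.11 0.14 0.21 -0.08
1.5 -0.10 0.00 0.15 0.00 -0.40 0.00
1.54 -0.06 -0.00 0.12 0.00 -0.20 0.00
1.571 -0.05 -0.00 0.10 -0.00 -0.20 -0.00
```

Request:
move_arm(series="0.02 -0.06 0.1 0.07 0.05 -0.04;0 -0.05 0.1 0.07 0 -0.04;-0.02 0 0.1 0 0 0;0 0 0 0 0 0")

```text
time: 15.18
eef_pos: [551.2, -159.3, 69.0]
tcp_rot: [[0.145, 0.989, -0.003], [0.987, -0.145, -0.068], [-0.068, 0.007, -0.998]]
force: [0.9, 2.6, -0.0]
finger_gap: 0.666
```

```bash
python3 - <<'E'
from h import *
st();C=lean(); rows2([1.5,1.54,1.571],[4,4,4])
cv2.imwrite('pics/s9.png',cv2.cvtColor(C['img'],cv2.COLOR_RGB2BGR));crop('s9.png',120,120,320,270,3,'c9.png')
E
```

```text
t 15.18 p [ 551.2 -159.3   69. ] F [ 0.9  2.6 -0. ] gap 0.666
[[ 0.145  0.989 -0.003]
 [ 0.987 -0.145 -0.068]
 [-0.068  0.007 -0.998]] [-0.384  0.373 -0.218  0.957 -0.064  1.331]
n 1220 yz ctr [31.7 72.3] size [169.9  97.4] ang 12.4
corners yz [[-61.70000076293945, 101.5999984741211], [-40.79999923706055, 6.400000095367432], [125.19999694824219, 43.0], [104.30000305175781, 138.10000610351562]]
grasp [ -4.7 118.1  88. ] D 136.3 tilt 3.9
s 123.1 th if touching 1.492
1.5 0.06 -0.10 0.02 0.08 -0.02 -0.03
1.54 -0.06 -0.00 0.12 0.00 0.00 -0.00
1.571 -0.04 -0.00 0.10 0.00 0.00 -0.00
```

View pics/c9.png

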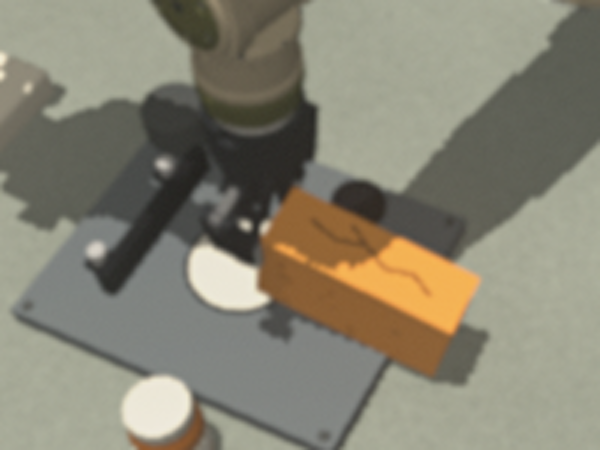

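```bash
python3 - <<'E'
from h import *
C=cam('scene'); P=cloud(C)
for (u,v) in ((208,214),(208,203),(262,242),(268,233),(235,221),(224,182),(276,215)): print((u,v),C['img'][v,u],np.round(w2s(P[v,u]),1))
cv2.imwrite('pics/s10.png',cv2.cvtColor(C['img'],cv2.COLOR_RGB2BGR));crop('s10.png',180,160,290,250,7,'c10.png')
save('wrist','w6.png')
Q=cloud(cam('top'))
E
```

```text
(208, 214) [125  87  48] [-33.7 110.1  67.4]
(208, 203) [114  82  52] [-32.9 101.9 120.7]
(262, 242) [139  96  56] [-27.5 -37.7  25.5]
(268, 233) [136  95  55] [-28.2 -55.8  85.6]
(235, 221) [139  96  54] [-31.6  32.2  84.6]
(224, 182) [126 129 126] [102.3 146.2  19.9]
(276, 215) [244 179  84] [ 18.3 -55.1  99.6]
```

View pics/c10.png

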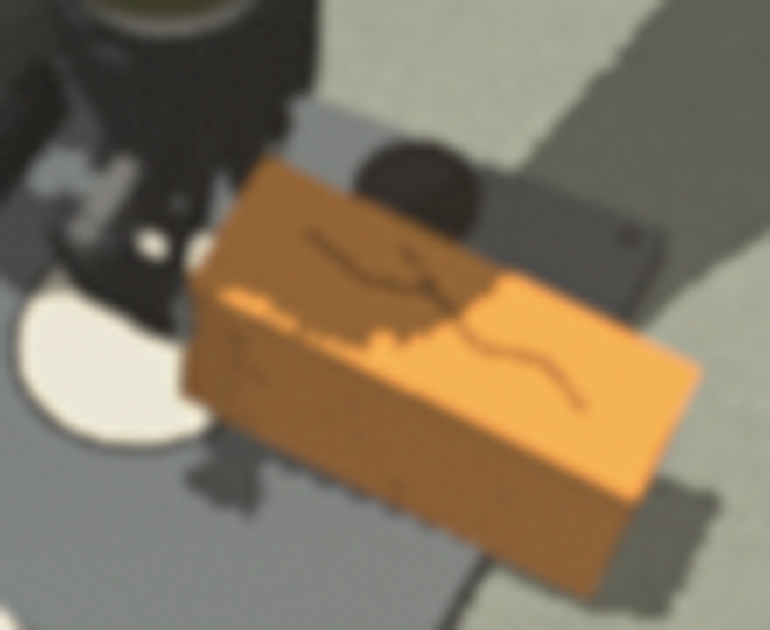

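View pics/w6.png

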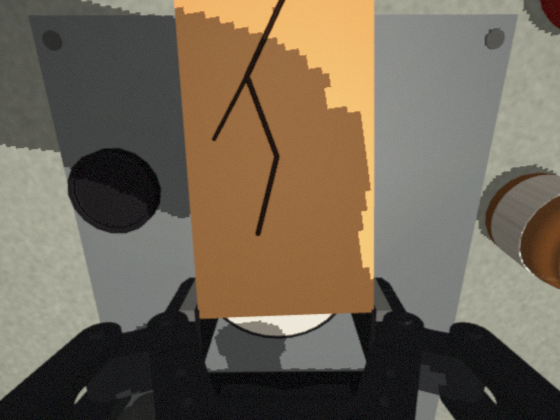

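The brick has crept along the pads while turning, so only about 8 mm of its end is still held. For the last 12° I'll turn the tool with the brick about the plate edge, so nothing slips in the grip, and I'll hold it tighter.

```bash
cat >> h.py <<'E'
def rot_edge(deg,n,e=(0,20)):
    o=observe(); p=np.array(o['eef_pos']);R=np.array(o['tcp_rot']); E=s2w(0,*e)
    Q=Ro.from_rotvec(-SX*np.radians(deg/n)).as_matrix()
    for i in range(n):
        p2=E+Q@(p-E); R2=Q@R; d=R.T@(p2-p)/40; r=np.degrees(Ro.from_matrix(R.T@R2).as_rotvec())/5
        print(' '.join('%.2f'%v for v in np.r_[d,r])); p,R=p2,R2
E
python3 - <<'E'
from h import *
rot_edge(12.4,6)
E
```

```text
-0.03 -0.00 0.11 0.00 0.41 0.00
-0.03 -0.00 0.11 0.00 0.41 0.00
-0.03 -0.00 0.11 0.00 0.41 0.00
-0.03 -0.00 0.11 0.00 0.41 0.00
-0.03 -0.00 0.11 0.00 0.41 0.00
-0.03 -0.00 0.11 0.00 0.41 0.00
```

Request:
move_arm(series="0 0 0 0 0 0;-0.02 0 0.1 0 0.41 0;-0.02 0 0.11 0 0.41 0;0 0 0 0 0 0", jaw=1, newtons=60)

```text
time: 15.72
eef_pos: [551.0, -161.0, 60.8]
tcp_rot: [[0.143, 0.99, 0.007], [0.99, -0.143, 0.002], [0.003, 0.007, -1.0]]
force: [1.5, -0.1, -0.2]
finger_gap: 0.661
```

```bash
python3 - <<'E'
from h import *
st();C=lean(); rows2([],[])
save('wrist','w7.png')
E
```

```text
t 15.72 p [ 551.  -161.    60.8] F [ 1.5 -0.1 -0.2] gap 0.661
[[ 0.143  0.99   0.007]
 [ 0.99  -0.143  0.002]
 [ 0.003  0.007 -1.   ]] [-0.427  0.389 -0.214  0.963  0.005  1.287]
n 1217 yz ctr [35.4 62.7] size [170.8 110.2] ang 8.6
corners yz [[-57.20000076293945, 104.30000305175781], [-40.70000076293945, -4.599999904632568], [128.10000610351562, 21.0], [111.5999984741211, 129.89999389648438]]
grasp [ -4.8 121.1  80.1] D 135.2 tilt -0.1
s 121.9 th if touching 1.558
```

View pics/w7.png

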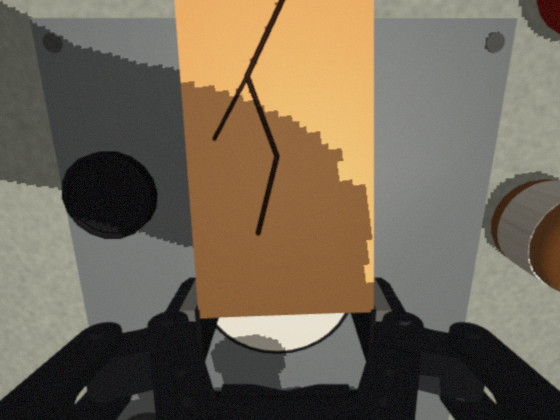

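The brick's end edge stays at row 315 in the wrist view, so there's no slip. I'll continue.

Request:
move_arm(series="-0.02 0 0.1 0 0.41 0;-0.02 0 0.11 0 0.41 0;0 0 0 0 0 0")

```text
time: 16.07
eef_pos: [550.9, -161.6, 53.0]
tcp_rot: [[0.139, 0.99, 0.017], [0.988, -0.14, 0.069], [0.071, 0.007, -0.997]]
force: [0.4, -0.5, -1.6]
finger_gap: 0.659
```

```bash
python3 - <<'E'
from h import *
st();C=lean(); rows2([],[])
T=save('top','t12.png'); Q,m=orange(T,90,150); S=np.array([w2s(q) for q in Q]); print(len(S), np.percentile(S,[1,50,99],axis=0).round(1))
A=np.c_[S[:,:2]-S[:,:2].mean(0),np.ones(len(S))]; print(np.linalg.lstsq(A,S[:,2],rcond=None)[0])
E
```

```text
t 16.07 p [ 550.9 -161.6   53. ] F [ 0.4 -0.5 -1.6] gap 0.659
[[ 0.139  0.99   0.017]
 [ 0.988 -0.14   0.069]
 [ 0.071  0.007 -0.997]] [-0.465  0.408 -0.207  0.972  0.069  1.246]
n 1205 yz ctr [35.2 68.5] size [169.9  94.6] ang 4.5
corners yz [[-53.099998474121094, 109.0], [-45.79999923706055, 14.699999809265137], [123.5999984741211, 27.899999618530273], [116.19999694824219, 122.19999694824219]]
grasp [ -4.9 123.   72.4] D 133.7 tilt -4.0
s 120.2 th if touching 1.621
2275 [[-30.9 -51.  103.1]
 [ -1.   30.  112.9]
 [ 28.9 112.5 121.9]]
[-1.00392703e-02  9.12775155e-02  1.12869962e+02]
```

Request:
move_arm(series="-0.06 0 0.1 0 0.41 0;-0.06 0 0.11 0 0.41 0;0 0 0 0 0 0")

```text
time: 16.42
eef_pos: [550.7, -163.4, 45.3]
tcp_rot: [[0.133, 0.991, 0.026], [0.981, -0.135, 0.136], [0.138, 0.007, -0.99]]
force: [1.1, -2.6, -1.2]
finger_gap: 0.666
```

```bash
cat >> h.py <<'E'
def flat(n):
    T=save('top',n); Q,m=orange(T,90,150); S=np.array([w2s(q) for q in Q]); print(len(S), np.percentile(S,[1,50,99],axis=0).round(1).tolist())
    A=np.c_[S[:,:2]-S[:,:2].mean(0),np.ones(len(S))]; print(np.linalg.lstsq(A,S[:,2],rcond=None)[0].round(4)); r=cv2.minAreaRect(S[:,:2].astype(np.float32)); print('rect',np.round(r[0],1),np.round(r[1],1),round(r[2],2))
E
python3 - <<'E'
from h import *
st();C=lean(); rows2([],[])
flat('t13.png')
E
```

```text
t 16.42 p [ 550.7 -163.4   45.3] F [ 1.1 -2.6 -1.2] gap 0.666
[[ 0.133  0.991  0.026]
 [ 0.981 -0.135  0.136]
 [ 0.138  0.007 -0.99 ]] [-0.504  0.433 -0.196  0.986  0.132  1.2  ]
n 1180 yz ctr [38.5 66.7] size [171.1  94.4] ang 2.0
corners yz [[-48.70000076293945, 110.9000015258789], [-45.29999923706055, 16.5], [125.5999984741211, 22.5], [122.30000305175781, 116.9000015258789]]
grasp [ -4.9 126.   64.6] D 133.7 tilt -7.9
s 120.2 th if touching 1.684
2307 [[-30.8, -45.4, 103.8], [-0.4, 36.7, 110.9], [29.8, 120.1, 115.3]]
[-1.500000e-02  2.750000e-02  1.107978e+02]
rect [-1.1 37.6] [ 58.6 169.8] 2.59
```

Request:
move_arm(series="-0.05 0 0.07 0 0.3 0;0 0 0 0 0 0")

```text
time: 16.68
eef_pos: [550.5, -163.3, 43.2]
tcp_rot: [[0.129, 0.991, 0.028], [0.978, -0.132, 0.16], [0.162, 0.007, -0.987]]
force: [0.0, -1.9, -2.7]
finger_gap: 0.662
```

```bash
python3 - <<'E'
from h import *
st();C=lean(); 
flat('t14.png')
E
```

```text
t 16.68 p [ 550.5 -163.3   43.2] F [ 0.  -1.9 -2.7] gap 0.662
[[ 0.129  0.991  0.028]
 [ 0.978 -0.132  0.16 ]
 [ 0.162  0.007 -0.987]] [-0.516  0.441 -0.191  0.993  0.153  1.182]
n 1157 yz ctr [39.  65.8] size [170.9  93.2] ang 1.3
corners yz [[-47.5, 110.4000015258789], [-45.29999923706055, 17.299999237060547], [125.5, 21.200000762939453], [123.4000015258789, 114.30000305175781]]
2317 [[-30.7, -44.3, 101.8], [0.3, 38.5, 110.3], [30.5, 122.1, 113.9]]
[-1.670000e-02  7.100000e-03  1.101213e+02]
rect [-72.4  35.6] [203.  169.9] 2.81
```

Request:
move_arm(series="-0.02 0 0.05 -0.1 0.15 0;0 0 0 0 0 0;0 0 0 0 0 0")

```text
time: 17.03
eef_pos: [550.6, -162.7, 42.9]
tcp_rot: [[0.127, 0.991, 0.04], [0.976, -0.132, 0.171], [0.175, 0.017, -0.984]]
force: [0.5, -0.5, -5.8]
finger_gap: 0.659
```

```bash
python3 - <<'E'
from h import *
st(); 
flat('t15.png')
E
```

```text
t 17.03 p [ 550.6 -162.7   42.9] F [ 0.5 -0.5 -5.8] gap 0.659
[[ 0.127  0.991  0.04 ]
 [ 0.976 -0.132  0.171]
 [ 0.175  0.017 -0.984]] [-0.524  0.438 -0.2    0.985  0.169  1.173]
2321 [[-29.9, -44.0, 101.1], [0.9, 38.8, 110.3], [31.0, 122.2, 114.3]]
[-2.530000e-02  6.000000e-04  1.101487e+02]
rect [-73.   36.3] [205.  170.4] 2.71
```

Request:
move_arm(series="0 0 0.03 0.25 0 0;0 0 0.02 0 0 0;0 0 0 0 0 0")

```text
time: 17.33
eef_pos: [550.9, -162.7, 42.8]
tcp_rot: [[0.126, 0.992, 0.02], [0.977, -0.128, 0.173], [0.174, -0.003, -0.985]]
force: [-0.3, 0.3, -4.9]
finger_gap: 0.663
```

```bash
python3 - <<'E'
from h import *
st(); 
flat('t16.png')
E
```

```text
t 17.33 p [ 550.9 -162.7   42.8] F [-0.3  0.3 -4.9] gap 0.663
[[ 0.126  0.992  0.02 ]
 [ 0.977 -0.128  0.173]
 [ 0.174 -0.003 -0.985]] [-0.519  0.454 -0.175  1.012  0.16   1.175]
2307 [[-31.5, -44.0, 102.2], [-0.2, 38.5, 110.2], [30.4, 121.9, 113.8]]
[-8.800000e-03  2.000000e-04  1.100013e+02]
rect [-73.2  35.4] [203.3 169.7] 3.13
```

The brick lies flat: top at z = 110.0, slopes under 0.01, centre at y ≈ 39. Next I'll release and rise.

Request:
move_arm(series="0 0 0 0 0 0;0 0 0 0 0 0;0 0 0 0 0 0;0 0 0 0 0 0;0 0 0 0 0 0", jaw=-1)

```text
time: 17.8
eef_pos: [551.6, -161.5, 43.1]
tcp_rot: [[0.126, 0.992, 0.022], [0.976, -0.128, 0.175], [0.177, -0.0, -0.984]]
force: [0.3, -0.4, -0.0]
finger_gap: 1.0
```

Request:
move_arm(series="0.05 0 -0.3 0 0 0;0.1 0 -0.6 0 0 0;0.1 0 -0.6 0 0 0;0.17 0 -0.98 0 0 0;0 0 0 0 -1 0;0 0 0 0 -1 0;0 0 0 0 -1 0")

```text
time: 18.38
eef_pos: [549.0, -162.8, 145.2]
tcp_rot: [[0.131, 0.991, -0.019], [0.988, -0.132, -0.085], [-0.087, -0.007, -0.996]]
force: [0.9, 0.2, -0.7]
finger_gap: 1.0
```

```bash
python3 - <<'E'
from h import *
st(); 
flat('t17.png'); crop('t17.png',260,120,480,290,3,'c17.png')
C=dict(np.load('pics/t17.npz')); Q,m=orange(C,100,125); S=np.array([w2s(q) for q in Q])
ys=[];lo=[];hi=[]
for y in np.arange(-35,100,5):
    k=abs(S[:,1]-y)<2.5
    if k.sum()>8: ys.append(y);lo.append(S[k,0].min());hi.append(S[k,0].max())
print(np.round(np.c_[ys,lo,hi],1).tolist())
E
```

```text
t 18.38 p [ 549.  -162.8  145.2] F [ 0.9  0.2 -0.7] gap 1.0
[[ 0.131  0.991 -0.019]
 [ 0.988 -0.132 -0.085]
 [-0.087 -0.007 -0.996]] [-0.379  0.327 -0.088  1.142 -0.086  1.324]
2058 [[-30.1, -43.6, 105.6], [-0.8, 33.3, 109.9], [30.7, 122.3, 113.7]]
[-3.400000e-03  1.700000e-03  1.098798e+02]
rect [-0.8 40. ] [ 58.2 170.5] 3.58
[[-35.0, -25.2, 32.5], [-30.0, -25.7, 31.7], [-25.0, -24.4, 32.0], [-20.0, -24.9, 31.9], [-15.0, -26.2, 31.5], [-10.0, -26.1, 31.3], [-5.0, -27.0, 30.6], [0.0, -27.4, 30.7], [5.0, -26.2, 30.4], [10.0, -26.7, 28.7], [15.0, -27.3, 27.7], [20.0, -28.2, 27.6], [25.0, -29.2, 26.6], [30.0, -28.8, 28.0], [35.0, -27.7, 27.2], [40.0, -28.4, 26.3], [45.0, -29.1, 26.3], [50.0, -29.6, 25.6], [55.0, -30.2, 25.3], [60.0, -29.1, 26.3], [65.0, -29.6, 25.7], [70.0, -30.6, 25.0], [75.0, -31.0, 24.8], [80.0, -31.6, 24.3], [85.0, -31.9, 25.0], [90.0, -30.8, 24.4], [95.0, -31.5, 24.0]]
```

View pics/c17.png

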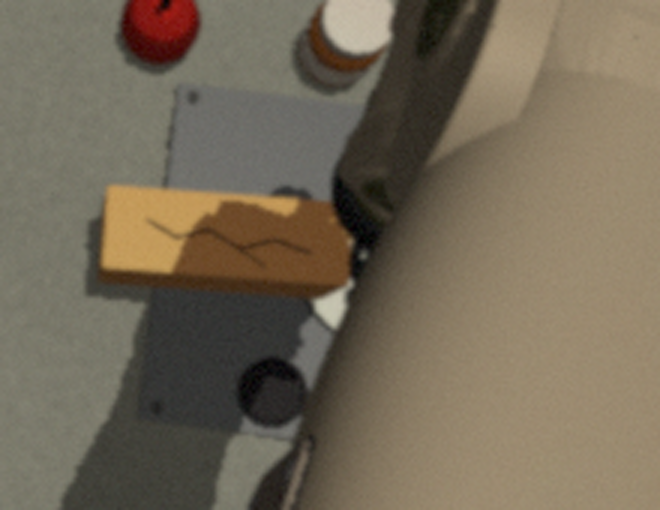

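Step 3 is done. The brick lies at y = 40 with a yaw of about +0.058 rad. Next I'll regrasp it behind its centre, aligned to that yaw.

```bash
python3 - <<'E'
from h import *
R=toolR(8,0.058); g=s2w(0.9,10,72); tcp=g+19*R[:,2]; print(tcp)
delta(tcp+np.array([0,0,75]),R); delta(tcp,R)
E
```

```text
[560.85845776 -52.6044342   53.18490669]
shift units [ 2.72 -0.04  0.17] turn units [-0.15 -0.58 -0.49]
shift units [ 2.89 -0.03  2.04] turn units [-0.15 -0.58 -0.49]
```

Request:
move_arm(series="0.5 0 -0.1 0 0 0;0.6 0 0 0 0 0;0.6 0 0 0 0 0;0.6 0 0 -0.15 -0.3 -0.5;0.3 0 0 0 -0.28 0;0 0 0 0 0 0")

```text
time: 18.93
eef_pos: [562.2, -50.3, 139.5]
tcp_rot: [[0.08, 0.997, -0.009], [0.988, -0.08, -0.135], [-0.135, 0.002, -0.991]]
force: [-0.8, -0.4, -0.3]
finger_gap: 0.996
```

```bash
python3 - <<'E'
from h import *
st();R=toolR(8,0.058); g=s2w(0.9,10,72); tcp=g+19*R[:,2]
delta(tcp+np.array([0,0,75]),R); delta(tcp,R); save('wrist','w8.png')
E
```

```text
t 18.93 p [562.2 -50.3 139.5] F [-0.8 -0.4 -0.3] gap 0.996
[[ 0.08   0.997 -0.009]
 [ 0.988 -0.08  -0.135]
 [-0.135  0.002 -0.991]] [-0.153  0.32  -0.117  1.122 -0.135  1.497]
shift units [-0.02 -0.03  0.29] turn units [ 0.03 -0.04  0.05]
shift units [ 0.23 -0.03  2.15] turn units [ 0.03 -0.04  0.05]
```

View pics/w8.png

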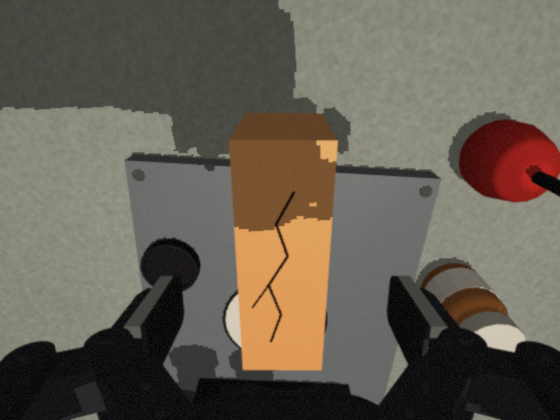

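Request:
move_arm(series="0.05 -0.03 0.4 0 0 0.05;0.05 0 0.4 0 0 0;0.05 0 0.4 0 0 0;0.04 0 0.4 0 0 0;0.04 0 0.35 0 0 0;0 0 0 0 0 0")

```text
time: 19.48
eef_pos: [562.9, -57.4, 60.0]
tcp_rot: [[0.089, 0.996, -0.005], [0.988, -0.089, -0.13], [-0.13, 0.006, -0.991]]
force: [-0.2, -0.2, -0.6]
finger_gap: 1.0
```

```bash
python3 - <<'E'
from h import *
st();R=toolR(8,0.058); g=s2w(0.9,10,72); tcp=g+19*R[:,2]
delta(tcp,R); save('wrist','w9.png')
E
```

```text
t 19.48 p [562.9 -57.4  60. ] F [-0.2 -0.2 -0.6] gap 1.0
[[ 0.089  0.996 -0.005]
 [ 0.988 -0.089 -0.13 ]
 [-0.13   0.006 -0.991]] [-0.169  0.377 -0.241  0.936 -0.13   1.49 ]
shift units [ 0.14 -0.06  0.15] turn units [ 0.07 -0.1  -0.05]
```

View pics/w9.png

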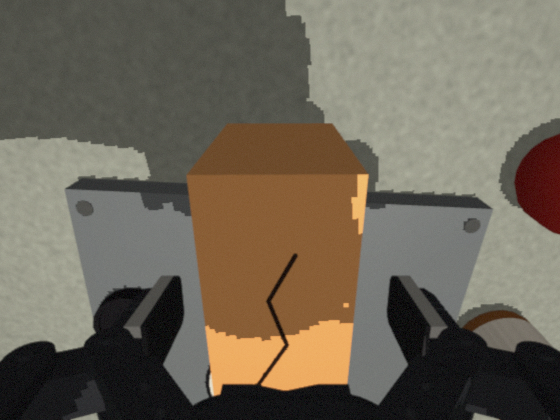

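Request:
move_arm(series="0 -0.07 0.06 0.07 -0.05 -0.05;0 0 0 0 0 0")

```text
time: 19.7
eef_pos: [561.0, -59.4, 60.0]
tcp_rot: [[0.087, 0.996, -0.01], [0.987, -0.087, -0.134], [-0.135, 0.001, -0.991]]
force: [0.1, -0.6, -0.2]
finger_gap: 1.0
```

Request:
move_arm(series="0 0 0 0 0 0;0 0 0 0 0 0;0 0 0 0 0 0;0 0 0 0 0 0;0 0 0 0 0 0;0 0 0 0 0 0;0 0 0 0 0 0", jaw=1, newtons=40)

```text
time: 20.28
eef_pos: [562.1, -60.0, 62.4]
tcp_rot: [[0.088, 0.996, -0.008], [0.987, -0.088, -0.135], [-0.135, 0.004, -0.991]]
force: [0.0, -0.3, -2.6]
finger_gap: 0.668
```

```bash
cat >> h.py <<'E'
def long(n):
    T=save('top',n); Q,m=orange(T,100,125); S=np.array([w2s(q) for q in Q]); a=np.percentile(S[:,1],1)
    ys=[];lo=[];hi=[]
    for y in np.arange(S[:,1].min()+8,S[:,1].max()-8,4):
        k=abs(S[:,1]-y)<2
        if k.sum()>8 and np.ptp(S[k,0])>52: ys.append(y);lo.append(S[k,0].min());hi.append(S[k,0].max())
    pl=np.polyfit(ys,lo,1);ph=np.polyfit(ys,hi,1)
    print('foot y %.1f top y %.1f'%(S[:,1].min(),S[:,1].max()),'slopes',pl[0].round(4),ph[0].round(4),'x at mid y%.0f: %.1f'%(np.mean(ys),(np.polyval(pl,np.mean(ys))+np.polyval(ph,np.mean(ys)))/2),'z',np.median(S[:,2]).round(1))
E
python3 - <<'E'
from h import *
st();long('t18.png')
print('tool yaw',np.degrees(np.arctan2(*(np.array(observe()['tcp_rot'])[:,1]@np.stack([SY,-SX],1)))))
E
```

```text
t 20.28 p [562.1 -60.   62.4] F [ 0.  -0.3 -2.6] gap 0.668
[[ 0.088  0.996 -0.008]
 [ 0.987 -0.088 -0.135]
 [-0.135  0.004 -0.991]] [-0.171  0.375 -0.238  0.942 -0.134  1.487]
foot y 105.7 top y 125.2 slopes -0.1472 0.1013 x at mid y114: -5.2 z 110.1
tool yaw -3.160523655177539h.py:96: RankWarning: Polyfit may be poorly conditioned
  pl=np.polyfit(ys,lo,1);ph=np.polyfit(ys,hi,1)
h.py:96: RankWarning: Polyfit may be poorly conditioned
  pl=np.polyfit(ys,lo,1);ph=np.polyfit(ys,hi,1)
```

Request:
move_arm(series="0 0 0 0.03 0 0.35;0 0 0 0 0 0.3;0 0 0 0 0 0")

```text
time: 20.58
eef_pos: [563.0, -59.5, 62.2]
tcp_rot: [[0.145, 0.989, -0.009], [0.98, -0.145, -0.134], [-0.133, 0.011, -0.991]]
force: [-1.1, 0.3, -1.4]
finger_gap: 0.67
```

```bash
python3 - <<'E'
from h import *
s=st(); print(w2s(s['eef_pos']))
delta(np.array(s['eef_pos'])+100*SY,toolR(7.8))
T=save('top','t19.png'); crop('t19.png',260,120,480,290,3,'c19.png'); save('wrist','w10.png')
E
```

```text
t 20.58 p [563.  -59.5  62.2] F [-1.1  0.3 -1.4] gap 0.67
[[ 0.145  0.989 -0.009]
 [ 0.98  -0.145 -0.134]
 [-0.133  0.011 -0.991]] [-0.17   0.378 -0.234  0.945 -0.134  1.546]
[-2.36696151 19.16815147 62.21894429]
shift units [-2.48  0.01  0.33] turn units [ 0.12 -0.03 -0.05]
```

View pics/w10.png

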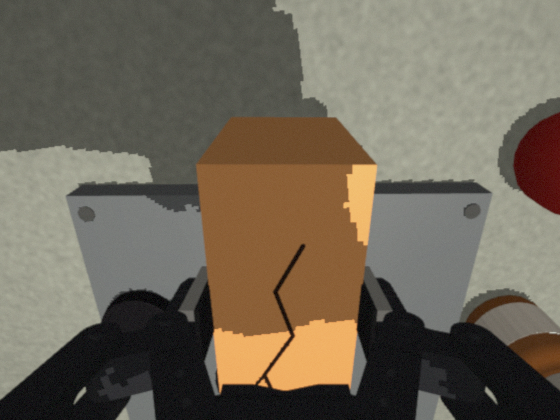

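View pics/c19.png

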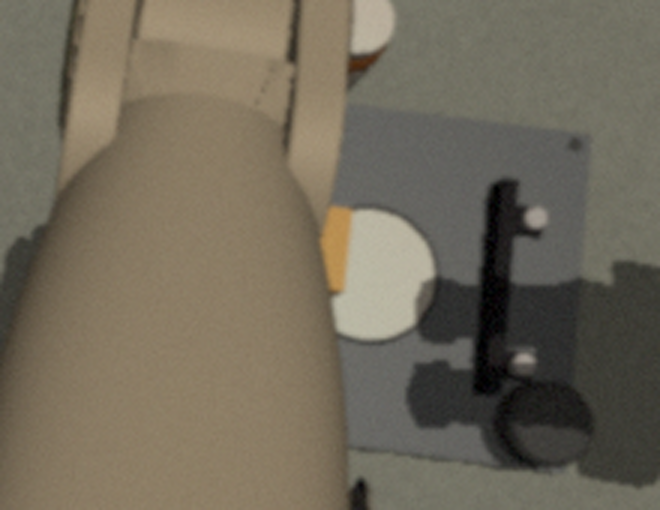

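Request:
move_arm(series="-0.15 -0.02 0.02 0.12 0 -0.05;-0.25 -0.02 0.033 0 0 0;-0.25 -0.02 0.033 0 0 0;-0.25 0 0.033 0 0 0;-0.25 0 0.033 0 0 0;-0.25 0 0.033 0 0 0;-0.25 0 0.033 0 0 0;-0.25 0 0.033 0 0 0;-0.25 0 0.033 0 0 0;0 0 0 0 0 0")

```text
time: 21.52
eef_pos: [547.4, -153.3, 62.6]
tcp_rot: [[0.136, 0.991, -0.019], [0.982, -0.137, -0.129], [-0.131, -0.001, -0.991]]
force: [0.3, -0.4, -3.5]
finger_gap: 0.67
```

```bash
python3 - <<'E'
from h import *
s=st(); print(w2s(s['eef_pos']))
delta(np.array(s['eef_pos'])+10*SY,toolR(7.8))
T=save('top','t20.png'); crop('t20.png',260,120,480,290,3,'c20.png'); save('wrist','w11.png')
C=save('scene','s11.png'); crop('s11.png',120,120,320,270,4,'c21.png')
E
```

```text
t 21.52 p [ 547.4 -153.3   62.6] F [ 0.3 -0.4 -3.5] gap 0.67
[[ 0.136  0.991 -0.019]
 [ 0.982 -0.137 -0.129]
 [-0.131 -0.001 -0.991]] [-0.34   0.372 -0.242  0.932 -0.128  1.367]
[ -0.25829814 114.19095683  62.5853076 ]
shift units [-0.25 -0.    0.03] turn units [-0.   -0.06  0.06]
```

View pics/c20.png

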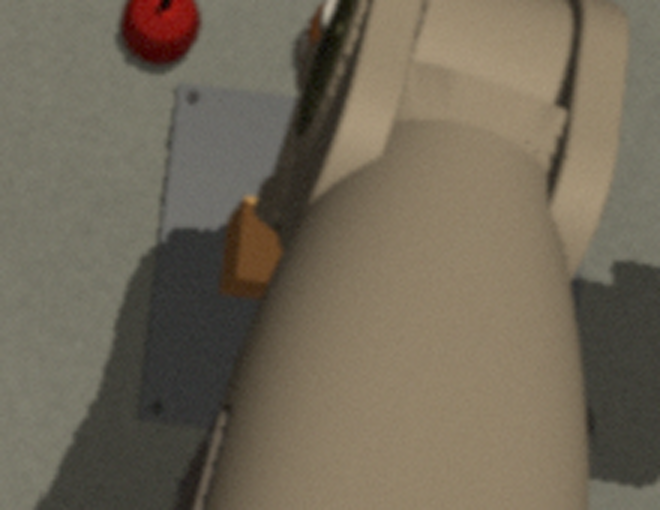

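View pics/c21.png

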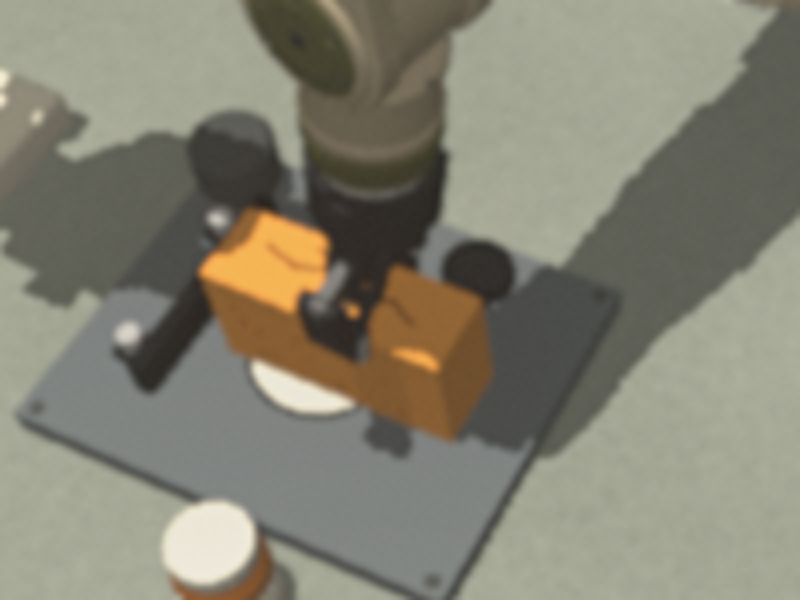

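View pics/w11.png

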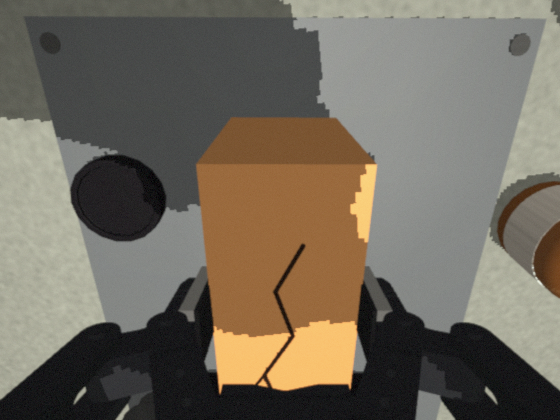

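```bash
cat >> h.py <<'E'
def ends(n=None):
    C=cam('scene'); P=cloud(C); i=C['img'].astype(int); m=(i[...,0]>60)&(i[...,0]-i[...,2]>35)
    S=np.array([w2s(q) for q in P[m]]); k=(abs(S[:,0])<45)&(S[:,1]>-60)&(S[:,1]<260)&(S[:,2]>20)&(S[:,2]<114); S=S[k]
    a=S[(S[:,0]<-22)]; ys=[];xs=[]
    b=a[(a[:,2]>35)&(a[:,2]<98)]
    p=np.polyfit(b[:,1],b[:,0],1); r=b[:,0]-np.polyval(p,b[:,1]); b=b[abs(r)<3]; p=np.polyfit(b[:,1],b[:,0],1)
    b=b[abs(b[:,0]-np.polyval(p,b[:,1]))<3]
    print('side face: y %.1f..%.1f (n %d) x at 160 %.1f slope %.4f'%(np.percentile(b[:,1],.5),np.percentile(b[:,1],99.5),len(b),np.polyval(p,160),p[0]))
    if n: cv2.imwrite('pics/'+n,cv2.cvtColor(C['img'],cv2.COLOR_RGB2BGR))
    # fence face check
    return C
E
python3 - <<'E'
from h import *
ends()
C=dict(np.load('pics/scene0.npz')); P=cloud(C)
for (u,v) in ((170,190),(165,196),(175,185)): print(w2s(P[v,u]).round(1))
E
```

```text
side face: y 47.9..217.1 (n 609) x at 160 -28.4 slope 0.0007
[ -1.5 250.4  48.6]
[-25.  249.9  50.9]
[ 17.6 246.7  50.1]
```

Square (slope 0.0007) and centred; the end is at y ≈ 217, so about 28 mm is left. I'll advance 20 mm, then feel for the fence.

Request:
move_arm(series="-0.2 0 0.025 0 -0.05 0.05;-0.2 0 0.025 0 0 0;-0.1 0 0.013 0 0 0;0 0 0 0 0 0")

```text
time: 22.05
eef_pos: [544.8, -169.5, 62.6]
tcp_rot: [[0.134, 0.991, -0.019], [0.982, -0.136, -0.13], [-0.131, -0.001, -0.991]]
force: [0.8, 0.5, -3.4]
finger_gap: 0.67
```

```bash
python3 - <<'E'
from h import *
s=st(); print(w2s(s['eef_pos'])); ends()
E
```

```text
t 22.05 p [ 544.8 -169.5   62.6] F [ 0.8  0.5 -3.4] gap 0.67
[[ 0.134  0.991 -0.019]
 [ 0.982 -0.136 -0.13 ]
 [-0.131 -0.001 -0.991]] [-0.369  0.373 -0.24   0.928 -0.129  1.336]
[-3.30260699e-02  1.30590814e+02  6.25581793e+01]
side face: y 65.8..235.7 (n 603) x at 160 -28.4 slope -0.0005
```

Request:
move_arm(series="-0.08 0 0.01 0 0 0.05;-0.08 0 0.01 0 0 0;0 0 0 0 0 0")

```text
time: 22.35
eef_pos: [543.9, -175.6, 62.6]
tcp_rot: [[0.138, 0.99, -0.019], [0.982, -0.14, -0.129], [-0.131, -0.001, -0.991]]
force: [-0.3, 0.3, -4.2]
finger_gap: 0.67
```

Request:
move_arm(series="-0.05 0 0.006 0 0 0;0 0 0 0 0 0")

```text
time: 22.52
eef_pos: [543.6, -177.8, 62.6]
tcp_rot: [[0.138, 0.99, -0.019], [0.982, -0.14, -0.129], [-0.131, -0.001, -0.991]]
force: [0.7, -0.2, -3.6]
finger_gap: 0.669
```

```bash
python3 - <<'E'
from h import *
s=st(); print(w2s(s['eef_pos'])); ends()
E
```

```text
t 22.52 p [ 543.6 -177.8   62.6] F [ 0.7 -0.2 -3.6] gap 0.669
[[ 0.138  0.99  -0.019]
 [ 0.982 -0.14  -0.129]
 [-0.131 -0.001 -0.991]] [-0.384  0.374 -0.239  0.927 -0.127  1.325]
[-4.90074903e-02  1.38987703e+02  6.25718551e+01]
side face: y 73.9..243.8 (n 604) x at 160 -28.4 slope 0.0020
```

Roughly 1–3 mm is left, so I'll creep.

Request:
move_arm(series="-0.04 0 0.005 0 0 0;0 0 0 0 0 0")

```text
time: 22.73
eef_pos: [543.5, -178.9, 62.6]
tcp_rot: [[0.138, 0.99, -0.019], [0.982, -0.139, -0.128], [-0.13, -0.001, -0.992]]
force: [-0.1, 1.6, -3.4]
finger_gap: 0.67
```

Request:
move_arm(series="-0.04 0 0.005 0 0 0;0 0 0 0 0 0")

```text
time: 22.9
eef_pos: [543.4, -178.9, 62.7]
tcp_rot: [[0.137, 0.99, -0.018], [0.982, -0.138, -0.126], [-0.127, -0.001, -0.992]]
force: [-0.5, -1.2, -4.8]
finger_gap: 0.669
```

```bash
python3 - <<'E'
from h import *
s=st(); print(w2s(s['eef_pos'])); ends()
E
```

```text
t 22.9 p [ 543.4 -178.9   62.7] F [-0.5 -1.2 -4.8] gap 0.669
[[ 0.137  0.99  -0.018]
 [ 0.982 -0.138 -0.126]
 [-0.127 -0.001 -0.992]] [-0.388  0.374 -0.238  0.928 -0.123  1.319]
[4.97370818e-02 1.40118396e+02 6.27266290e+01]
side face: y 75.3..245.3 (n 611) x at 160 -28.3 slope 0.0011
```

Request:
move_arm(series="-0.06 0 0.005 0 0 0;0 0 0 0 0 0")

```text
time: 23.12
eef_pos: [543.2, -178.8, 63.0]
tcp_rot: [[0.135, 0.991, -0.017], [0.983, -0.136, -0.121], [-0.123, -0.001, -0.992]]
force: [0.1, -1.3, -4.7]
finger_gap: 0.673
```

```bash
python3 - <<'E'
from h import *
s=st(); print(w2s(s['eef_pos'])); ends('s12.png'); crop('s12.png',120,120,320,270,4,'c22.png')
E
```

```text
t 23.12 p [ 543.2 -178.8   63. ] F [ 0.1 -1.3 -4.7] gap 0.673
[[ 0.135  0.991 -0.017]
 [ 0.983 -0.136 -0.121]
 [-0.123 -0.001 -0.992]] [-0.39   0.373 -0.238  0.929 -0.119  1.315]
[  0.24953491 140.10647732  63.01086948]
side face: y 75.6..245.0 (n 602) x at 160 -28.2 slope -0.0016
```

View pics/c22.png

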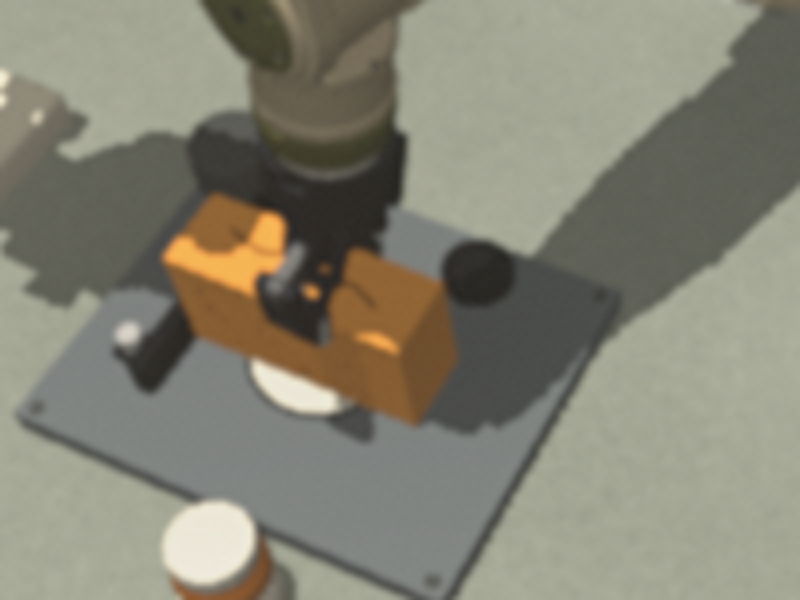

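The brick's end is at y = 245 and the tool has stopped advancing, so it's in contact. I'll ease it down, open and rise.

Request:
move_arm(series="0 0 0.03 0 -0.05 0;0 0 0 0 0 0")

```text
time: 23.33
eef_pos: [543.2, -178.9, 62.6]
tcp_rot: [[0.135, 0.991, -0.018], [0.983, -0.136, -0.126], [-0.128, -0.0, -0.992]]
force: [0.7, 0.9, -4.0]
finger_gap: 0.667
```

Request:
move_arm(series="0 0 0 0 0 0;0 0 0 0 0 0;0 0 0 0 0 0;0 0 0 0 0 0;0 0 0 0 0 0", jaw=-1)

```text
time: 23.75
eef_pos: [544.0, -181.9, 63.6]
tcp_rot: [[0.137, 0.99, -0.016], [0.982, -0.138, -0.131], [-0.132, 0.002, -0.991]]
force: [-0.0, -0.1, -0.2]
finger_gap: 1.002
```

```bash
python3 - <<'E'
from h import *
s=st(); ends(); save('wrist','w12.png')
E
```

```text
t 23.75 p [ 544.  -181.9   63.6] F [-0.  -0.1 -0.2] gap 1.002
[[ 0.137  0.99  -0.016]
 [ 0.982 -0.138 -0.131]
 [-0.132  0.002 -0.991]] [-0.39   0.373 -0.238  0.925 -0.128  1.318]
side face: y 75.6..245.3 (n 558) x at 160 -27.9 slope 0.0041
```

View pics/w12.png

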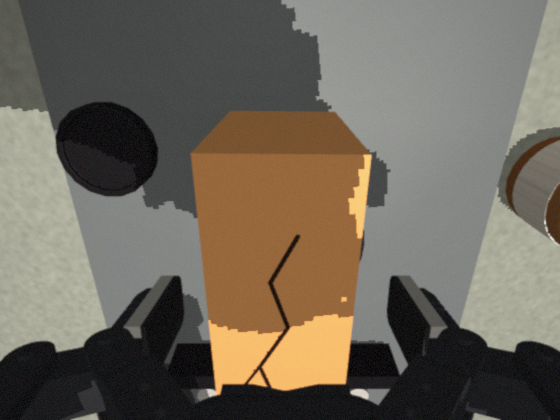

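The jaws are clear on both sides of the brick. The tool sprang 3 mm forward on release, which confirms it was butted. Next I'll rise straight up and back off.

Request:
move_arm(series="-0.04 0 -0.3 0 0 0;-0.08 0 -0.6 0 0 0;-0.1 0 -0.8 0 0 0;-0.1 0 -0.8 0 0 0;0.5 0 -0.6 0 0 0;0.8 0 -0.2 0 0 0;0.8 0 0 0 0 0;0.8 0 0 0 0 0;0.8 0 0 0 0 0;0.8 0 0 0 0 0;0.8 0 0 0 0 0;0.8 0 0 0 0 0;0 0 0 0 0 0")

```text
time: 24.93
eef_pos: [581.4, 69.3, 170.1]
tcp_rot: [[0.147, 0.989, -0.013], [0.98, -0.148, -0.131], [-0.131, 0.007, -0.991]]
force: [-0.2, 0.5, 0.1]
finger_gap: 0.998
```

```bash
python3 - <<'E'
from h import *
s=st(); ends('s13.png'); flat('t22.png')
C=dict(np.load('pics/t22.npz')); Q,m=orange(C,103,117); S=np.array([w2s(q) for q in Q])
ys=[];lo=[];hi=[]
for y in np.arange(80,240,5):
    k=abs(S[:,1]-y)<2.5
    if k.sum()>8: ys.append(y);lo.append(S[k,0].min());hi.append(S[k,0].max())
print('slopes',np.polyfit(ys,lo,1)[0],np.polyfit(ys,hi,1)[0],'x mid',np.mean(lo)/2+np.mean(hi)/2, 'y',S[:,1].min(),S[:,1].max())
crop('t22.png',260,110,480,290,3,'c23.png')
E
```

```text
t 24.93 p [581.4  69.3 170.1] F [-0.2  0.5  0.1] gap 0.998
[[ 0.147  0.989 -0.013]
 [ 0.98  -0.148 -0.131]
 [-0.131  0.007 -0.991]] [ 0.054  0.372  0.036  1.254 -0.13   1.775]
side face: y 74.8..245.0 (n 690) x at 160 -28.0 slope 0.0036
2179 [[-27.3, 75.9, 105.4], [0.5, 154.6, 109.8], [29.9, 241.3, 113.4]]
[-2.600000e-03 -1.200000e-03  1.098082e+02]
rect [  1.2 159.9] [171.   58.7] 89.91
slopes 0.0038011421776435075 -0.01387385485948249 x mid 0.9956558066021906 y 74.4293893837412 245.43174253259087
```

View pics/c23.png

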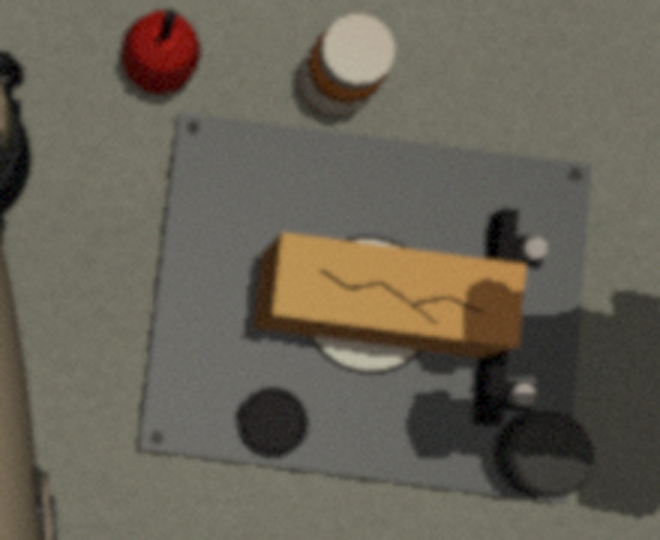

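View pics/s13.png

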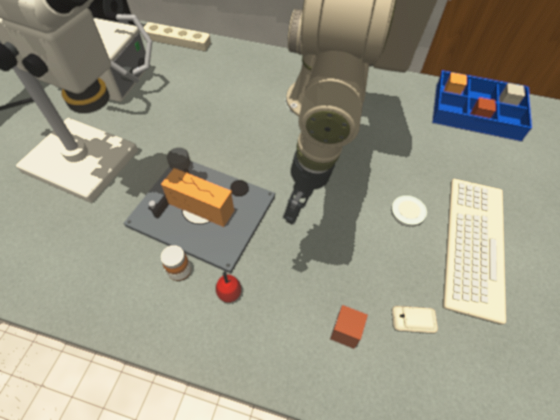

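```bash
python3 - <<'E'
from h import *
print(w2s([527.4,-288.6,50])); print(workorder.close_job()); st()
E
```

```text
[2.1096000e-01 2.5099992e+02 5.0000000e+01]
the job is handed in; nothing more can be done
None
the job is handed in; nothing more can be done
```

The brick now lies cracked face up over the disc with its end against the fence, and I handed the job in at about 25 s of the 70 s allowed. The hand-in reports no verdict.

**What I did:**
- **Standing it up:** I gripped the brick, carried it to the plate's front edge and set it on the bench. I then crept its foot up to the edge. It stood square, about 1 mm off the middle line and leaning about 0.03 rad, with the foot within 1–2 mm of the edge.
- **Laying it down:** I leaned it over the edge under control, and it passed through the 0.6–1.0 rad range with its foot low. I let it down without dropping it.
- **Sliding it:** I gripped it again behind its centre, turned it square, slid it along the plate and crept up to the fence until it stopped advancing. Then I released it and backed away.

**Last checks, measured before hand-in:**

| Check | Measured | Target |
|---|---|---|
| Brick centre from the plate's middle line | about 1 mm | within 15 mm |
| Brick centre along the plate (y) | 159.9 mm | 160 mm (over the disc) |
| Brick end (y) | 245.0–245.4 mm | fence face at 245 mm |
| Squareness to the fence | within about 0.01 rad | within 0.07 rad |
| Top of the brick (z) | 109.8 mm, level | 110 mm |

- **Forces:** wrist forces stayed under about 8 N wherever I read them, and the robot was clear of everything.
- **Bystanders:** they look unmoved in the pictures; I did not measure them again.

**What did not go to plan:**
- **Slipping in the grip:** the brick crept along the pads while it turned, until only about 8 mm of its end was held. For the last 12° I turned the tool with the brick so it could not slip further.
- **Crooked after laying down:** it lay about 0.06 rad out of square. I corrected that before sliding it.
- **Weak force reading at the fence:** the force sensor barely showed the contact. I judged it from the tool stopping, the camera, and the tool springing 3 mm forward on release.

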